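Load the milling jar from the ball chest

ROBOT

A 6-joint arm with a two-finger parallel gripper is mounted at the origin on the work surface. World frame = base frame: x ahead of the robot, y to its left, z up, the work surface at z = 0. Lengths are in m, angles in rad, forces in N, time in s.
With the tool pointing down it reaches from about 0.325 to 0.775 m from the base axis. Payload 9.3 kg.
Tool frame: the origin (TCP) lies midway between the tips of the shut fingers; the grasp point (between the pads) lies 19 mm behind it (grip_depth is the z of the grasp point in the tool frame, in m); z points along the fingers, x is the direction in which the jaws open and shut, and the axes are right-handed (so a half turn about z gives the same grasp; the last joint's range is limited). The gripper opens to 85 mm and grips with 20 to 120 N. Pads are 22 mm wide; open, the fingers measure 114 mm over their backs; the gripper's body (76 mm by 85 mm) begins 54 mm behind the grasp point. The pads swing forward as they close: fully open they stand 13 mm farther back than shut.
Start: joints at [-1.408, 0.259, 0.021, 1.334, 0, 1.418], TCP at [0.171, -0.523, 0.231] pointing down, gripper open.
Joint ranges: [-3.04, 3.04], [-0.91, 1.82], [-1.04, 1.36], [-1.92, 1.95], [-1.52, 1.45], [-3.14, 3.14]. Speed limits (rad/s): [2.22, 2.22, 2.79, 3.14, 3.14, 3.14].

INTERFACE

Orientations are given as a rotation vector (axis times angle).
In Python, from station import * gives the robot as it stands. The module is installed in compiled form; this text tells all that it offers.
- The arm moves only by the tool servo_tool, never from a script. Its argument "deltas" is text: rows parted by semicolons, each of 5 numbers parted by spaces: the shift along the tool's x, y, z in mm, then the turn about the tool's z in degrees, then the opening, from 0 (shut) to 1 (fully open). A call has 1 to 12 rows; each row is the pose to reach, as a shift and turn from the pose commanded when the call began, along the tool's axes at that moment; what a row does not reach only later rows make up. A row lasts 1/10 s, in which the tool goes at most 50 mm and 8.59 degrees, less where a joint would pass 70% of its speed; a pose out of reach is approached as far as the arm can. A call with a gripper value outside its range is refused whole. The fingers move at their own pace and stop on an object; the grip force is fixed at half the most. Time passes only in rows, so rows that repeat a pose let the fingers close. It gives the time, the measured TCP pose, the force and the opening at its end, in the units of the state.
- get_state(): the state, without advancing time (a new reading comes with each control period).
- snapshot(name): name is "scene" or "top" or "wrist"; returns a dict with "frame" (420x560x3 uint8, blue, green, red), "K" (3x3 intrinsics, pixels), "world_to_cam" (4x4, takes a point from world to camera coordinates). Camera axes: x right, y down, z forward; pixel columns grow to the right and rows downward; lengths in m; the calibration is good to about 2 mm. A picture is of the moment at which its call begins. There is no depth.
- job_done(): hands the job in, once; it reports no verdict.
The state is a dict: "time_s": time; "q": joint angles; "joint_velocities": joint speeds; "effort": joint torques, N m; "ee_pos": TCP position; "tool_rot": TCP orientation; "contact_force": force on the tool from outside, world axes, zero at the start; "wrist_torque": the same for the moment, N m; "gripper_width": opening from 0.0 (shut) to 1.0 (fully open).
Only numpy, scipy, OpenCV 4.12 (cv2) and the standard library are available. Lean on these libraries where they do the work, as an engineer would, in place of code of your own. Each camera call takes 0.05 s, during which the arm holds its last target.

TASK

Open the ball chest by lifting its blue hatch out of its recess and sliding it along its channels onto the deck, so that the bay is fully uncovered. With the orange-handled scoop, never with the fingers, take all five white grinding balls out of the bay and tip them into the steel milling jar. Then stand the scoop upright on its cork mat again and let go, leaving the hatch open and the other things on the bench where they are.

Things in the scene. Friction and masses are not known exactly. Their poses are not given: they have to be found in the camera images.
- chest: Fixed grey ball chest, 222 (x) by 200 (y) by 87 mm high; origin at the centre of its underside. Right half (-y): the bay with the balls, under the hatch; left half (+y): the white deck. The hatch's recess, 8 mm deep, floor (seat) at height 60 mm, spans y = -92 to 0 and x = -103 to 103 mm; its left edge is the step up to the deck, its right edge is as high as the deck.
- deck (a point): Middle of the white deck onto which the hatch slides, 68 mm above the bench; the deck reaches from y = 0 to an end stop at y = 92 mm in the chest's frame.
- channel (a point): Inner lower edge of the near channel's lip, at mid-length. A channel runs in y along each x end of the chest, over bay and deck: side wall at |x| = 103 mm, and over it an aluminium lip (|x| from 94 to 111 mm, underside at height 82, top at 87 mm) under which the hatch's ends travel, so that it cannot be lifted out.
- bay (a point): Middle of the bay's mouth at the height of the seat (60 mm); axes as the chest. The bay is 184 mm long (x) and 70 mm wide (y), walls vertical. Its floor is a level false floor whose top lies 10 to 24 mm above the bench, different each time: it must be felt, or inferred from the balls.
- hatch: Blue loose plate, 200 (x) by 86 (y) by 8 mm, about 250 g; origin at the centre of its underside; at the start it sits in the recess over the bay, its top flush with the deck, 3 mm of play all round. To slide it must be raised more than 8 mm; its ends meet the lips when raised 14 mm. It slides towards the chest's +y; it can travel 92 mm or so to the end stop, and the bay is clear after 78 mm.
- hatch_handle (a point): Point on the hatch's black handle bar, 12 mm below its top. The bar stands up from the middle of the plate, 60 mm along x, 14 mm thick along y, its top 44 mm above the plate's underside (36 mm above the plate's top).
- scoop: Loose steel scoop, about 140 g, on its mat. Origin: centre of the pan's underside; +x to the open front edge, z up. Pan 80 (x) by 60 mm (y), floor 2 mm; back wall 26 mm high; side walls 22 mm high, 2 mm thick, ending 34 mm behind the front edge. Handle 14 mm thick (y), 22 wide, flat-sided, rises from the back edge (x = -40, z = 6 mm) over 130 mm, leaning back (-x) 15 degrees from vertical.
- scoop_grip (a point): Point on the axis of the scoop's handle, 105 mm up from its foot and 25 mm below its top end (at x = -67, z = 107 mm in the scoop's frame).
- scoop_lip (a point): Middle of the pan's front edge, at its underside (x = 40 mm in the scoop's frame).
- mat: Fixed brown cork mat for the scoop, 150 by 110 mm, 3 mm thick; origin at the centre of its underside.
- jar: Fixed steel milling jar clamped on a grey plate 130 mm square, 12 mm thick; origin at the centre of the plate's underside. Open round jar, 110 mm across the rim (97 mm above the bench), inside about 100 mm wide at the mouth and 92 at the bottom, inner floor 18 mm above the bench. Four clamp posts at the plate's corners rise to 42 mm.
- jar_mouth (a point): Centre of the jar's mouth, at the rim, 97 mm above the bench.
- ball0: White polished ceramic grinding ball, 20 mm in diameter, 20 g, slippery; origin at its centre. Starts on the bay's floor, in the half towards the chest's +x.
- ball1: White polished ceramic grinding ball, 20 mm in diameter, 20 g, slippery; origin at its centre. Starts on the bay's floor, in the half towards the chest's +x.
- ball2: White polished ceramic grinding ball, 20 mm in diameter, 20 g, slippery; origin at its centre. Starts on the bay's floor, in the half towards the chest's +x.
- ball3: White polished ceramic grinding ball, 20 mm in diameter, 20 g, slippery; origin at its centre. Starts on the bay's floor, in the half towards the chest's +x.
- ball4: White polished ceramic grinding ball, 20 mm in diameter, 20 g, slippery; origin at its centre. Starts on the bay's floor, in the half towards the chest's +x.
- vial: Bystander: amber jar with white cap, 40 mm across, 75 mm high.
- beaker: Bystander: glass beaker, 64 mm across, 80 mm high.
- weight: Bystander: brass balance weight with a knob, 32 mm across, 52 mm high.
- spatula: Bystander: spatula lying on the bench, 180 mm long.
- tipbox: Bystander: green box, 100 by 70 by 50 mm high.
Things that resemble listed ones, but are neither listed nor needed, are in the scene too. What is meant by the hatch is not turquoise, and is the larger of those in its own colour.

How it is judged:
By the outcome, as a careful person would: the job done as asked, in the order asked, and still so for the second after the job is handed in, with the robot touching nothing.
It also fails if it takes over 72 s, if anything falls off the work surface, if the arm or the gripper's body presses on something with over 40 N, if the wrist force passes 120 N, or if a joint passes its speed limit or range.

## Working session

There is one attempt and no reset: what is moved stays moved. The work goes in short steps, Python scripts to look and compute and a tool call to move; the robot and the scene stay as the last step left them, time stands still between calls to the robot, and variables do not carry over. Pictures are saved under pics/ and viewed, and the job is handed in when it is done.

Besides the shell and the picture viewer there is one more tool, called after ">>>" by a JSON object that holds its "api" and its "payload". servo_tool: Moves the arm, as the interface text tells. Its arguments: {"type":"object","properties":{"deltas":{"type":"string"}},"required":["deltas"]}

```bash
mkdir -p pics; cat > h.py <<'E'
from station import *
import cv2, numpy as np
from scipy.spatial.transform import Rotation as R
def snap(n,f,crop=None,sc=1):
    s=snapshot(n); im=s["frame"]
    np.savez("cal_%s.npz"%n,K=s["K"],W=s["world_to_cam"])
    cv2.imwrite("pics/full_"+f,im)
    if crop: 
        x0,y0,x1,y1=crop; im=im[y0:y1,x0:x1]
    if sc!=1: im=cv2.resize(im,None,fx=sc,fy=sc,interpolation=cv2.INTER_CUBIC)
    cv2.imwrite("pics/"+f,im)
def crop(src,f,c,sc):
    im=cv2.imread("pics/"+src); x0,y0,x1,y1=c
    cv2.imwrite("pics/"+f,cv2.resize(im[y0:y1,x0:x1],None,fx=sc,fy=sc,interpolation=cv2.INTER_CUBIC))
def px2w(n,u,v,z):
    c=np.load("cal_%s.npz"%n);K=c["K"];W=c["W"]
    d=np.linalg.inv(K)@[u,v,1]; Rm=W[:3,:3];t=W[:3,3]
    o=-Rm.T@t; d=Rm.T@d
    return o+d*(z-o[2])/d[2]
def w2px(n,p):
    c=np.load("cal_%s.npz"%n);q=c["W"][:3,:3]@np.array(p)+c["W"][:3,3];q=c["K"]@q
    return q[:2]/q[2]
def st():
    s=get_state()
    for k in ["time_s","q","ee_pos","tool_rot","contact_force","wrist_torque","gripper_width"]: print(k,np.round(s[k],4))
    print(R.from_rotvec(s["tool_rot"]).as_matrix().round(3))
E
python3 - <<'E'
from h import *
snap("scene","s0.png");snap("top","t0.png");snap("wrist","w0.png");st()
E
```

```text
time_s 0.15
q [-1.4076  0.2591  0.0209  1.3337 -0.      1.4182]
ee_pos [ 0.1708 -0.5226  0.2308]
tool_rot [-2.5425e+00  1.8441e+00  1.2000e-03]
contact_force [-0.6829 -0.2305  0.1965]
wrist_torque [-0.0329 -0.0282  0.0036]
gripper_width 0.9966
[[ 0.311 -0.951 -0.   ]
 [-0.951 -0.311  0.001]
 [-0.001 -0.    -1.   ]]
```

View pics/s0.png

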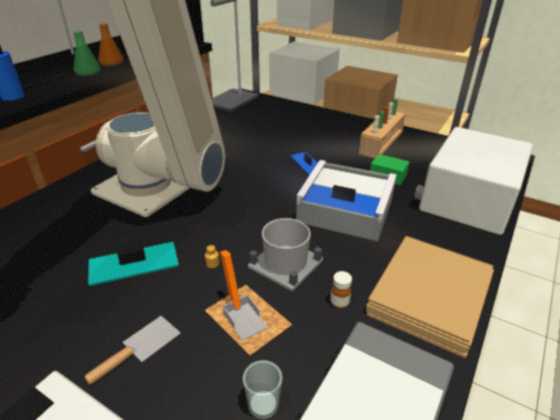

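View pics/t0.png

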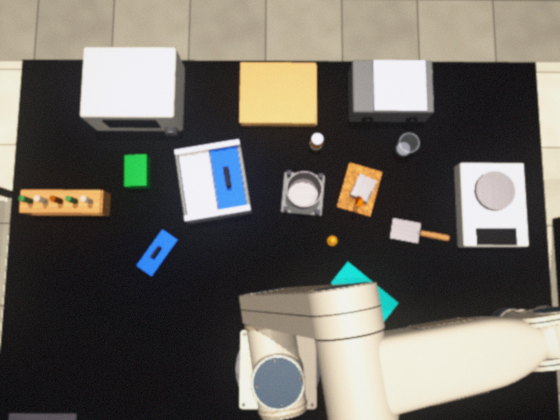

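View pics/w0.png

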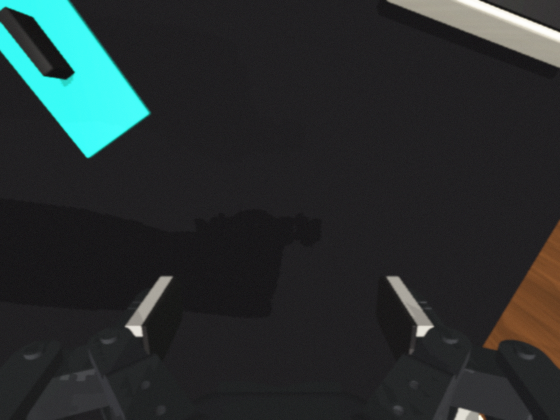

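```bash
python3 - <<'E'
from h import *
crop("full_t0.png","t0c.png",(165,130,265,230),6)
crop("full_t0.png","t0m.png",(270,120,420,250),5)
crop("full_s0.png","s0c.png",(290,150,410,245),6)
crop("full_s0.png","s0m.png",(190,205,370,360),4)
for p in [(0,0,0),(.5,0,0),(.5,.2,0)]: print(w2px("top",p),w2px("scene",p))
c=np.load("cal_top.npz");print(c["K"],-c["W"][:3,:3].T@c["W"][:3,3])
E
```

```text
[277.49803396 367.69357266] [146.63528069 186.4159767 ]
[278.36478869 204.90815809] [288.30913207 242.05714868]
[215.36962384 204.57022507] [323.77660923 204.07086005]
[[506.75762171   0.         280.08237226]
 [  0.         506.75762171 205.98785379]
 [  0.           0.           1.        ]] [2.77714386e-01 3.77708049e-04 1.59418121e+00]
```

View pics/t0c.png

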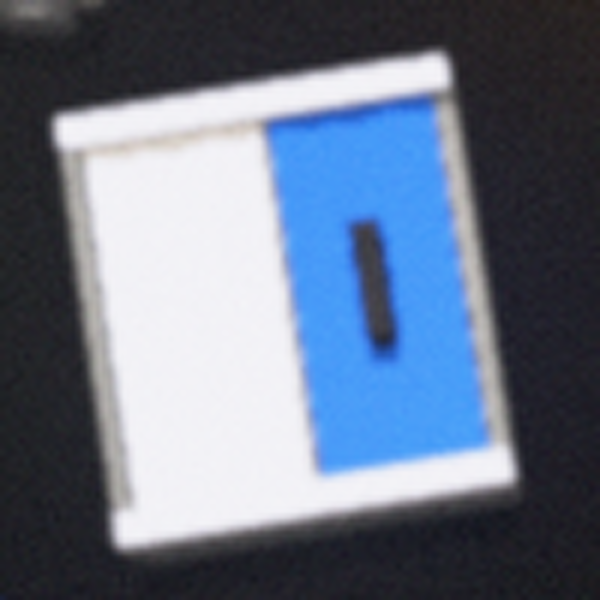

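View pics/t0m.png

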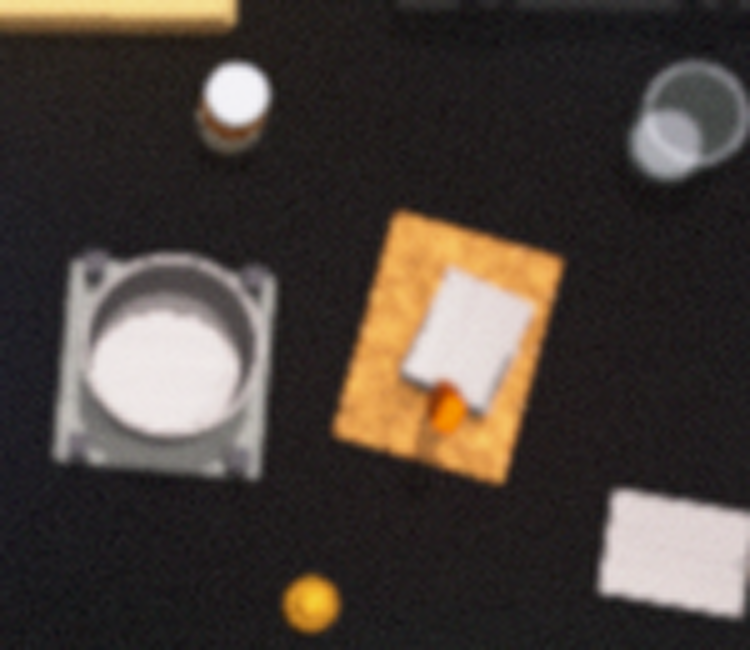

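View pics/s0c.png

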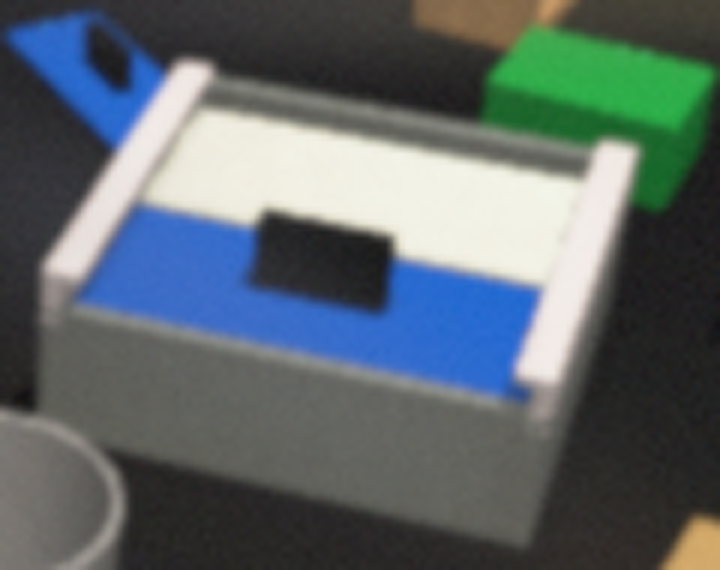

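View pics/s0m.png

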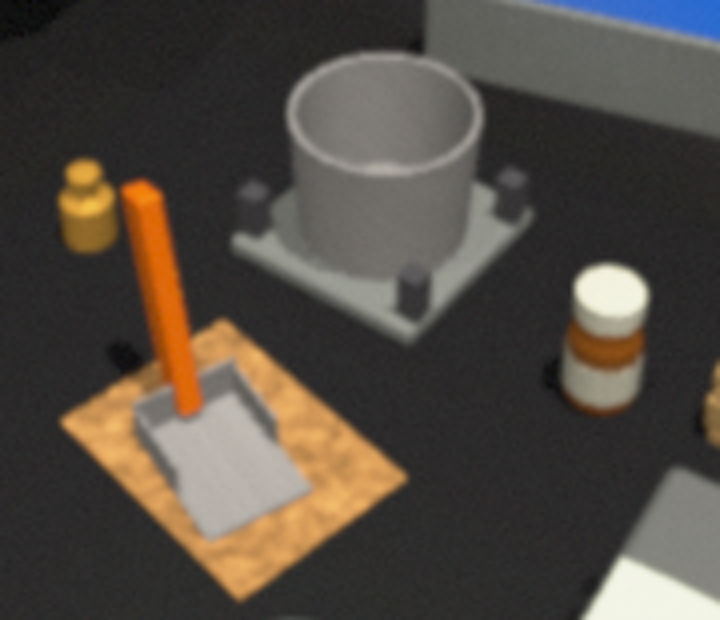

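```bash
python3 - <<'E'
from h import *
def P(X,Y,x0,y0,sc,z,n="top"): return px2w(n,x0+(X+.5)/sc-.5,y0+(Y+.5)/sc-.5,z)
c=[P(*p,165,130,6,.087) for p in [(52,113),(447,50),(517,478),(117,550)]]
c=np.array(c);print(c.round(4));ctr=c.mean(0);print("chest",ctr)
# axes: lip ends; +y = right->left
yv=(c[0]-c[1]+c[3]-c[2]);xv=(c[0]-c[3]+c[1]-c[2]);print(np.degrees(np.arctan2(-yv[0],yv[1])),np.degrees(np.arctan2(xv[1],xv[0])),np.linalg.norm(c[0]-c[1]),np.linalg.norm(c[0]-c[3]))
b=[P(*p,165,130,6,.104) for p in [(365,220),(384,350)]];print("bar",np.round(b,4),np.mean(b,0))
print("jar rim",P(173,345,270,120,5,.097), "left/right",P(85,345,270,120,5,.097),P(262,345,270,120,5,.097),P(173,252,270,120,5,.097),P(173,438,270,120,5,.097))
print("scoop pan front",P(450,267,270,120,5,.003),P(537,303,270,120,5,.005)); print("back",P(402,373,270,120,5,.029),P(483,415,270,120,5,.029))
print("handle top",P(447,408,270,120,5,.135))
print("mat",[P(*p,270,120,5,.003).round(4) for p in [(400,210),(565,262),(503,485),(333,435)]])
print("scene jar", P(385,113,190,205,4,.097,"scene"))
# scene chest lip corners z=.087 in s0c
print("scene chest",[P(*p,290,150,6,.087,"scene").round(4) for p in [(190,62),(50,270),(540,382),(625,148)]])
E
```

```text
[[0.6599 0.3212 0.087 ]
 [0.694  0.1212 0.087 ]
 [0.4743 0.0828 0.087 ]
 [0.4371 0.2814 0.087 ]]
chest [0.56631468 0.20163879 0.087     ]
10.143786406831873 10.025357906634024 0.20287253741532973 0.22638434877133895
bar [[0.6017 0.1594 0.104 ]
 [0.5358 0.1487 0.104 ]] [0.56877074 0.15407454 0.104     ]
jar rim [ 0.53624004 -0.07714081  0.097     ] left/right [ 0.53594681 -0.02439269  0.097     ] [ 0.53653669 -0.13050472  0.097     ] [ 0.59306036 -0.07723517  0.097     ] [ 0.47999217 -0.0770474   0.097     ]
scoop pan front [ 0.60408793 -0.2594182   0.003     ] [ 0.58059653 -0.31425512  0.005     ]
back [ 0.53100527 -0.22399177  0.029     ] [ 0.50471951 -0.27424053  0.029     ]
handle top [ 0.49335139 -0.23473423  0.135     ]
mat [array([ 0.6412, -0.2279,  0.003 ]), array([ 0.6078, -0.3332,  0.003 ]), array([ 0.4638, -0.2906,  0.003 ]), array([ 0.4952, -0.1834,  0.003 ])]
scene jar [ 0.53690283 -0.07633871  0.097     ]
scene chest [array([0.4425, 0.2853, 0.087 ]), array([0.4755, 0.0878, 0.087 ]), array([0.6856, 0.1212, 0.087 ]), array([0.652 , 0.3189, 0.087 ])]
```

>>> {"api": "servo_tool", "payload": {"deltas": "-520 -589 0 8 1;-520 -589 0 8 1;-520 -589 0 8 1;-520 -589 0 8 1;-520 -589 0 8 1;-520 -589 0 8 1;-520 -589 0 8 1;-520 -589 0 8 1;-520 -589 0 8 1;-520 -589 0 8 1;-520 -589 0 8 1;-520 -589 0 8 1"}}

```text
time_s: 1.35
ee_pos: [0.4756, -0.0035, 0.2313]
tool_rot: [-2.408, 2.017, -0.001]
contact_force: [1.0, -1.7, -0.0]
gripper_width: 1.001
```

```bash
cat >> h.py <<'E'
def go(x,y,z,yaw=None):
    """tool deltas (mm,deg) to get TCP to world x,y,z with tool-x at world angle yaw deg"""
    s=get_state();M=R.from_rotvec(s["tool_rot"]).as_matrix()
    d=M.T@(np.array([x,y,z])-s["ee_pos"])*1000
    cur=np.degrees(np.arctan2(M[1,0],M[0,0]))
    t=0 if yaw is None else -((yaw-cur+90)%180-90)
    print("delta",d.round(1),"turn",round(t,2),"curyaw",round(cur,2),"t",round(s["time_s"],2),"pos",np.round(s["ee_pos"],4),"F",np.round(s["contact_force"],1),"g",round(s["gripper_width"],3))
E
python3 -c "
from h import *
go(.565,.14,.18,-80)"
```

```text
delta [-125.6 -113.1   51.3] turn 0.11 curyaw -79.89 t 1.35 pos [ 0.4756 -0.0035  0.2313] F [ 1.  -1.7 -0. ] g 1.001
```

>>> {"api": "servo_tool", "payload": {"deltas": "-126 -113 50 0 1;-126 -113 50 0 1;-126 -113 50 0 1;-126 -113 50 0 1;-126 -113 50 0 1;-126 -113 50 0 1"}}

```text
time_s: 1.95
ee_pos: [0.5639, 0.1386, 0.1806]
tool_rot: [2.409, -2.015, -0.002]
contact_force: [-0.9, -0.7, 0.4]
gripper_width: 0.997
```

```bash
python3 -c "
from h import *
snap('wrist','w1.png'); st()"
```

```text
time_s 2.0
q [ 9.5600e-02  3.2890e-01 -6.1000e-03  1.2365e+00 -2.0000e-04  3.0607e+00]
ee_pos [0.5638 0.138  0.1812]
tool_rot [ 2.4080e+00 -2.0167e+00 -6.0000e-04]
contact_force [-1.2198 -0.4017 -0.6153]
wrist_torque [ 0.0588 -0.0239  0.0203]
gripper_width 1.0007
[[ 0.176 -0.984 -0.001]
 [-0.984 -0.176 -0.   ]
 [ 0.     0.001 -1.   ]]
```

View pics/w1.png

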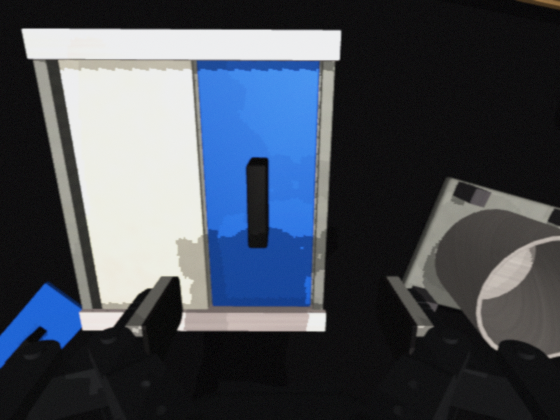

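```bash
python3 - <<'E'
from h import *
crop("w1.png","w1a.png",(10,10,360,345),2.2)
a=[px2w("wrist",*p,.087) for p in [(23,30),(340,30),(326,331),(80,331)]]
a=np.array(a);print(a.round(4),a.mean(0))
print("bar far top",px2w("wrist",249,158,.104),px2w("wrist",269,158,.104),"near",px2w("wrist",248,246,.104),px2w("wrist",267,246,.104))
print("plate corners",[px2w("wrist",*p,.068).round(4) for p in [(196,62),(321,62),(210,306),(313,306)]])
print("jar?",px2w("wrist",540,300,.097))
E
```

```text
[[0.6584 0.318  0.087 ]
 [0.6935 0.1226 0.087 ]
 [0.4753 0.0829 0.087 ]
 [0.4395 0.2826 0.087 ]] [0.56663778 0.20152633 0.087     ]
bar far top [0.60705862 0.16567185 0.104     ] [0.60934617 0.15292778 0.104     ] near [0.54610505 0.15712052 0.104     ] [0.54846197 0.14398274 0.104     ]
plate corners [array([0.6607, 0.2141, 0.068 ]), array([0.6761, 0.1287, 0.068 ]), array([0.4692, 0.1821, 0.068 ]), array([0.485, 0.094, 0.068])]
jar? [ 0.53842541 -0.06930752  0.097     ]
```

View pics/w1a.png

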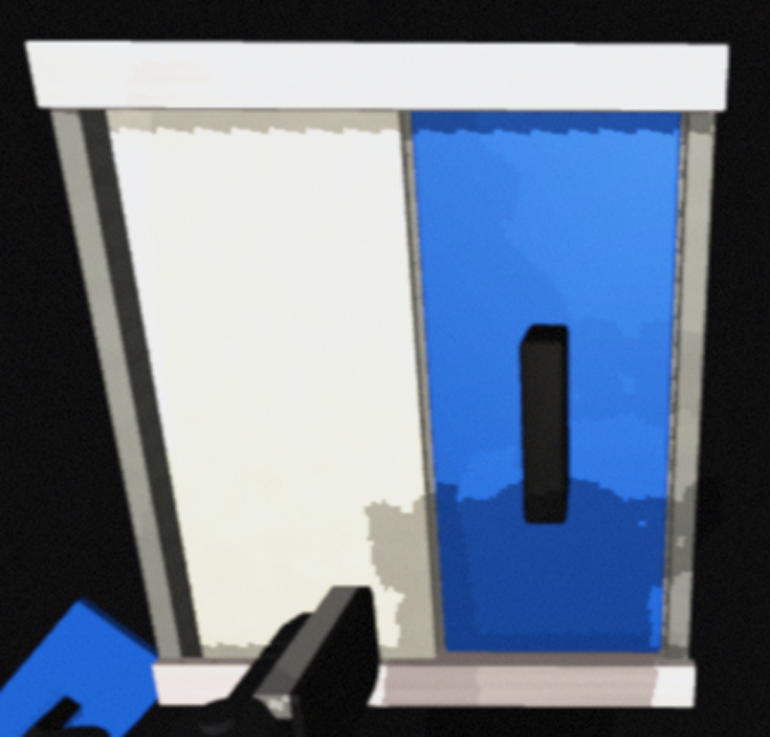

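```bash
python3 -c "
from h import *
go(.574,.1555,.15,-80)"
```

```text
delta [-15.5 -13.1  31.2] turn 0.11 curyaw -79.89 t 2.0 pos [0.5638 0.138  0.1812] F [-1.2 -0.4 -0.6] g 1.001
```

>>> {"api": "servo_tool", "payload": {"deltas": "-15 -13 30 -95 1;-15 -13 30 -95 1;-15 -13 30 -95 1;-15 -13 30 -95 1;-15 -13 30 -95 1;-15 -13 30 -95 1;-15 -13 30 -95 1;-15 -13 30 -95 1;-15 -13 30 -95 1;-15 -13 30 -95 1;-15 -13 30 -95 1;-15 -13 30 -95 1"}}

```text
time_s: 3.2
ee_pos: [0.5742, 0.154, 0.1522]
tool_rot: [3.114, 0.414, 0.002]
contact_force: [0.5, 0.1, -0.2]
gripper_width: 1.004
```

>>> {"api": "servo_tool", "payload": {"deltas": "0 0 0 -85 1;0 0 0 -85 1;0 0 0 -85 1;0 0 0 -85 1;0 0 0 -85 1;0 0 0 -85 1;0 0 0 -85 1;0 0 0 -85 1;0 0 0 -85 1;0 0 0 -85 1;0 0 0 -85 1"}}

```text
time_s: 4.3
ee_pos: [0.5743, 0.1545, 0.1518]
tool_rot: [2.021, 2.405, 0.001]
contact_force: [1.0, -0.3, 0.6]
gripper_width: 0.999
```

```bash
python3 -c "
from h import *
go(.574,.1555,.077,100.1)"
```

```text
delta [ 1.1 -0.2 74.8] turn -0.17 curyaw 99.93 t 4.3 pos [0.5743 0.1545 0.1518] F [ 1.  -0.3  0.6] g 0.999
```

Descend and grip.

>>> {"api": "servo_tool", "payload": {"deltas": "1 0 50 0 1;1 0 75 0 1;1 0 75 0 1;1 0 75 0 0;1 0 75 0 0;1 0 75 0 0;1 0 75 0 0;1 0 75 0 0;1 0 75 0 0"}}

```text
time_s: 5.2
ee_pos: [0.5746, 0.1562, 0.0772]
tool_rot: [2.017, 2.407, 0.002]
contact_force: [-0.2, -1.0, 5.9]
gripper_width: 0.152
```

```bash
python3 -c "
from h import *
go(.574,.1555,.088,100.1)
a=np.radians(10.1);y=np.array([-np.sin(a),np.cos(a)])
print(y*85)"
```

```text
delta [ -0.6  -0.7 -10.8] turn -0.02 curyaw 100.08 t 5.2 pos [0.5746 0.1562 0.0772] F [-0.2 -1.   5.9] g 0.152
[-14.90617172  83.6827703 ]
```

>>> {"api": "servo_tool", "payload": {"deltas": "0 0 -6 0 0;0 0 -11 0 0;0 0 -11 0 0;0 0 -11 0 0;15 0 -11 0 0;40 0 -11 0 0;65 0 -11 0 0;80 0 -11 0 0;86 0 -11 0 0;86 0 -11 0 0"}}

```text
time_s: 6.2
ee_pos: [0.5588, 0.2416, 0.0871]
tool_rot: [-2.016, -2.41, 0.001]
contact_force: [0.1, 0.2, -2.3]
gripper_width: 0.15
```

```bash
python3 -c "
from h import *
go(.574-.015,.1562+.0847,.08,100.1)
snap('scene','s1.png',(290,150,410,245),6)"
```

```text
delta [-0.7  0.1  7.1] turn 0.07 curyaw 100.17 t 6.2 pos [0.5588 0.2416 0.0871] F [ 0.1  0.2 -2.3] g 0.15
```

View pics/s1.png

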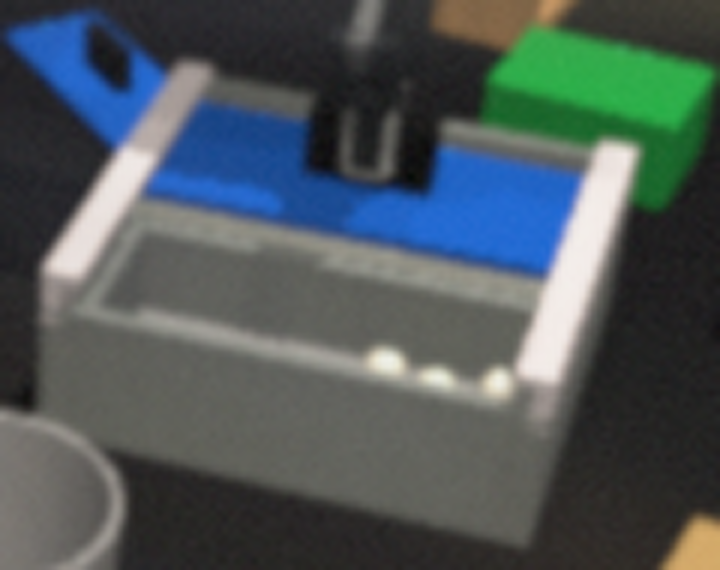

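>>> {"api": "servo_tool", "payload": {"deltas": "0 0 2 0 0;0 0 2 0 0;0 0 2 0 0.5;0 0 2 0 1;0 0 2 0 1;0 0 2 0 1;0 0 -40 0 1;0 0 -80 0 1;0 0 -120 0 1"}}

```text
time_s: 7.15
ee_pos: [0.5589, 0.2408, 0.2088]
tool_rot: [-2.017, -2.408, 0.0]
contact_force: [1.2, 0.6, 0.0]
gripper_width: 0.996
```

```bash
python3 -c "
from h import *
snap('top','t2.png',(165,130,265,230),6)
snap('wrist','w2.png')
go(.5665+.008,.2015-.0453,.2)"
```

```text
delta [-86.4  -1.8  13. ] turn 0 curyaw 100.1 t 7.25 pos [0.561  0.2415 0.2131] F [ 0.7  0.4 -0.4] g 1.0
```

View pics/w2.png

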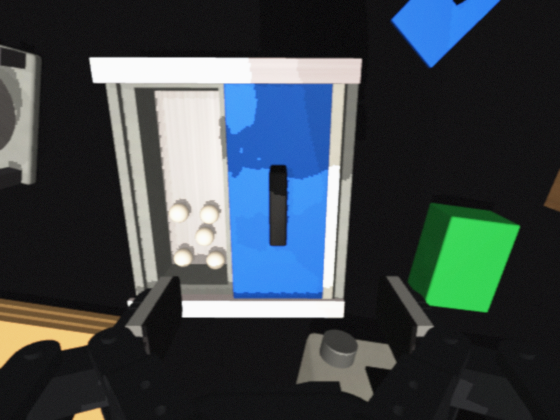

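View pics/t2.png

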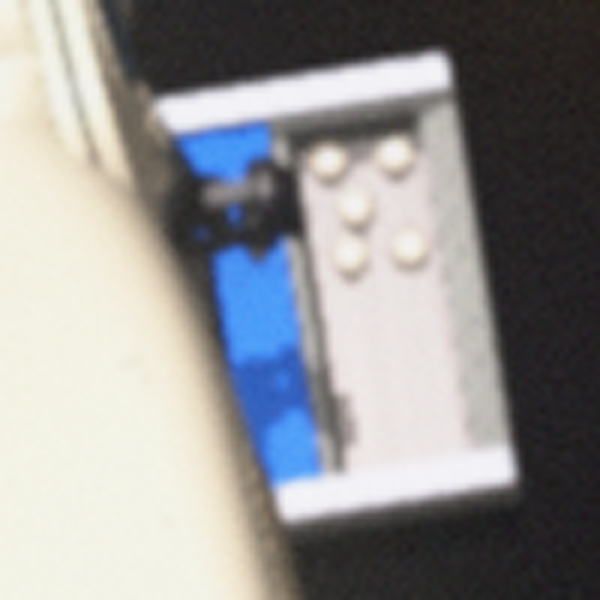

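```bash
python3 - <<'E'
from h import *
crop("w2.png","w2a.png",(90,50,370,325),2.6)
T=[(409,247),(350,254),(356,208),(394,157),(330,162)]
W=[(178,213),(209,214),(204,237),(182,258),(215,260)]
ct=np.load("cal_top.npz");cw=np.load("cal_wrist.npz")
A=ct["K"]@ct["W"][:3];B=cw["K"]@cw["W"][:3]
a=np.array([[165+(x+.5)/6-.5,130+(y+.5)/6-.5] for x,y in T]).T;b=np.array(W,float).T
X=cv2.triangulatePoints(A,B,a,b);X=(X[:3]/X[3]).T;print(X.round(4))
c=np.radians(10.1);Rm=np.array([[np.cos(c),np.sin(c)],[-np.sin(c),np.cos(c)]])
print(((X[:,:2]-[.5665,.2015])@Rm.T).round(4))
# floor height for given z: bay floor edges
E
```

```text
[[0.6036 0.1441 0.0308]
 [0.6    0.175  0.0291]
 [0.6245 0.1725 0.0311]
 [0.6512 0.1527 0.0341]
 [0.649  0.1867 0.031 ]]
[[ 0.0265 -0.0631]
 [ 0.0283 -0.0319]
 [ 0.052  -0.0388]
 [ 0.0748 -0.0629]
 [ 0.0786 -0.0291]]
```

View pics/w2a.png

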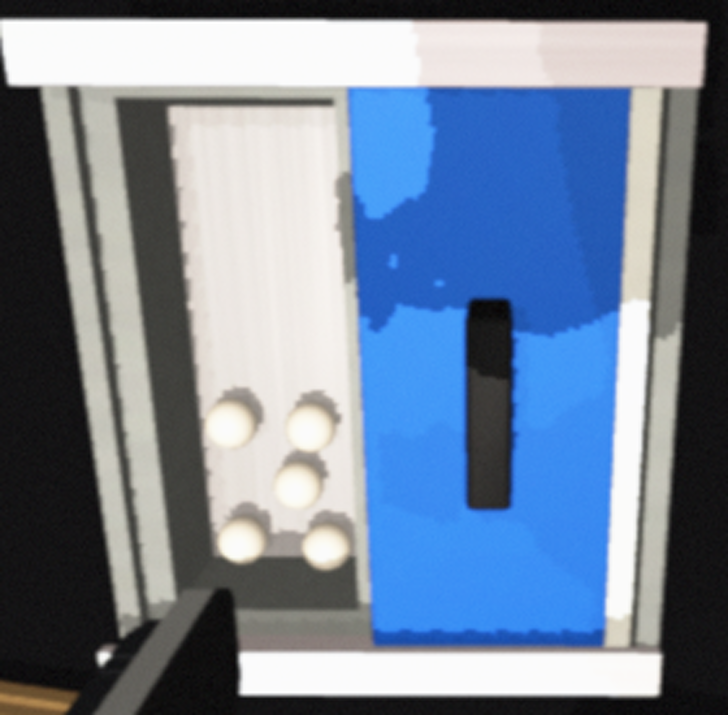

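```bash
python3 -c "
from h import *
go(.50,-.25,.2,65)"
```

```text
delta [-473.2 -146.4   11.4] turn 35.1 curyaw 100.1 t 7.25 pos [0.561  0.2415 0.2131] F [ 0.7  0.4 -0.4] g 1.0
```

>>> {"api": "servo_tool", "payload": {"deltas": "-473 -146 10 35 1;-473 -146 10 35 1;-473 -146 10 35 1;-473 -146 10 35 1;-473 -146 10 35 1;-473 -146 10 35 1;-473 -146 10 35 1;-473 -146 10 35 1;-473 -146 10 35 1;-473 -146 10 35 1;-473 -146 10 35 1"}}

```text
time_s: 8.35
ee_pos: [0.4973, -0.2552, 0.1961]
tool_rot: [2.652, 1.683, -0.002]
contact_force: [-0.0, 0.4, -1.0]
gripper_width: 1.001
```

```bash
python3 -c "
from h import *
snap('wrist','w3.png');snap('top','t3.png',(270,120,420,250),5)
go(.50,-.25,.2,65)"
```

```text
delta [ 2.   1.5 -3.5] turn -0.04 curyaw 64.96 t 8.45 pos [ 0.4978 -0.2512  0.1965] F [-0.2  0.3 -0.1] g 1.003
```

View pics/w3.png

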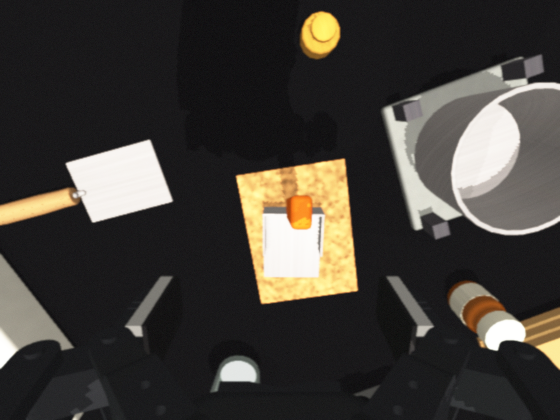

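```bash
python3 -c "
from h import *
crop('w3.png','w3a.png',(225,145,375,315),4.5)"
```

```text
(no output)
```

View pics/w3a.png

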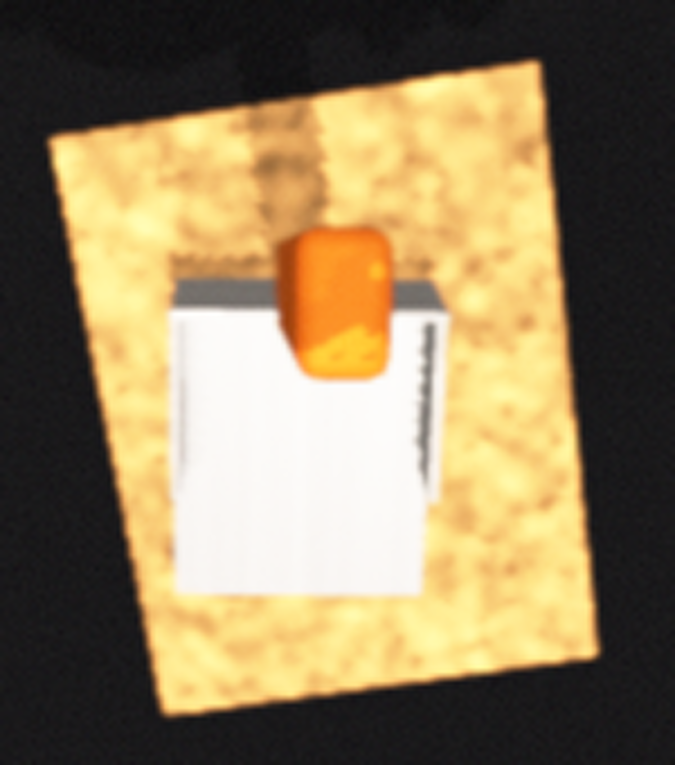

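```bash
cat > sc.py <<'E'
from h import *
def P(X,Y,z): return px2w("wrist",225+(X+.5)/4.5-.5,145+(Y+.5)/4.5-.5,z)
a=P(177,594,.005);b=P(423,595,.005);print(a,b,np.linalg.norm(a-b))
n=a-b; yaw=np.arctan2(n[1],n[0])  # candidate y axis
print("edge dir deg",np.degrees(yaw))
c=np.load("cal_wrist.npz");print("cam",-c["W"][:3,:3].T@c["W"][:3,3])
m=np.array([P(*p,.003) for p in [(48,137),(540,62),(598,657),(163,716)]]);print("mat",m.round(4),m.mean(0))
fr=(a+b)/2
for yd in [-24,-25,-26]:
    y=np.radians(yd);ex=np.array([np.cos(y),np.sin(y)]);ey=np.array([-ex[1],ex[0]])
    o=fr[:2]-.04*ex
    def pt(x,yy,z):
        p=o+ex*x+ey*yy; q=w2px("wrist",[p[0],p[1],z+.003]);return ((q-[225,145]+.5)*4.5-.5).round(0)
    print(yd,o.round(4),"grip",(o-.067*ex).round(4),"backwall top",pt(-.04,.03,.026),pt(-.04,-.03,.026),"top",[pt(-.0736+s*.0106,t,.1316-s*.0028) for s in(-1,1) for t in(-.007,.007)])
E
python3 sc.py
```

```text
[ 0.58025234 -0.31283966  0.005     ] [ 0.60617831 -0.25833026  0.005     ] 0.06036083632526573
edge dir deg -115.43687422648725
cam [ 0.42811993 -0.22271545  0.33829959]
mat [[ 0.4664 -0.2896  0.003 ]
 [ 0.4978 -0.1836  0.003 ]
 [ 0.6418 -0.2257  0.003 ]
 [ 0.6106 -0.3317  0.003 ]] [ 0.5541373  -0.25766587  0.003     ]
-24 [ 0.5567 -0.2693] grip [ 0.4955 -0.2421] backwall top [440. 309.] [160. 315.] top [array([273., 240.]), array([375., 238.]), array([275., 372.]), array([371., 370.])]
-25 [ 0.557  -0.2687] grip [ 0.4962 -0.2404] backwall top [447. 312.] [167. 313.] top [array([289., 239.]), array([391., 239.]), array([287., 371.]), array([384., 371.])]
-26 [ 0.5573 -0.2681] grip [ 0.497  -0.2387] backwall top [453. 314.] [173. 310.] top [array([305., 238.]), array([407., 240.]), array([300., 371.]), array([396., 372.])]
```

```bash
python3 -c "
from h import *
go(.4964,-.2401,.093,64.8)"
```

```text
delta [  9.4  -5.8 103.5] turn 0.16 curyaw 64.96 t 8.45 pos [ 0.4978 -0.2512  0.1965] F [-0.2  0.3 -0.1] g 1.003
```

>>> {"api": "servo_tool", "payload": {"deltas": "9.5 -6 20 0 1;9.5 -6 60 0 1;9.5 -6 103 0 1;9.5 -6 103 0 1;9.5 -6 103 0 1;9.5 -6 103 0 0;9.5 -6 103 0 0;9.5 -6 103 0 0;9.5 -6 103 0 0;9.5 -6 103 0 0;9.5 -6 103 0 0"}}

```text
time_s: 9.55
ee_pos: [0.4971, -0.2395, 0.0948]
tool_rot: [2.647, 1.689, 0.001]
contact_force: [-0.4, -0.2, 5.2]
gripper_width: 0.151
```

```bash
python3 -c "
from h import *
snap('wrist','w4.png');snap('scene','s4.png',(190,205,370,360),4)
st()"
```

```text
time_s 9.65
q [-6.0110e-01  3.3580e-01 -2.2870e-01  1.0053e+00 -1.0000e-04 -1.6620e-01]
ee_pos [ 0.4971 -0.2395  0.0948]
tool_rot [2.6476e+00 1.6894e+00 5.0000e-04]
contact_force [-0.1245 -0.1033  5.3959]
wrist_torque [-0.0923  0.0353  0.0004]
gripper_width 0.1529
[[ 0.421  0.907  0.001]
 [ 0.907 -0.421 -0.001]
 [-0.     0.001 -1.   ]]
```

View pics/w4.png

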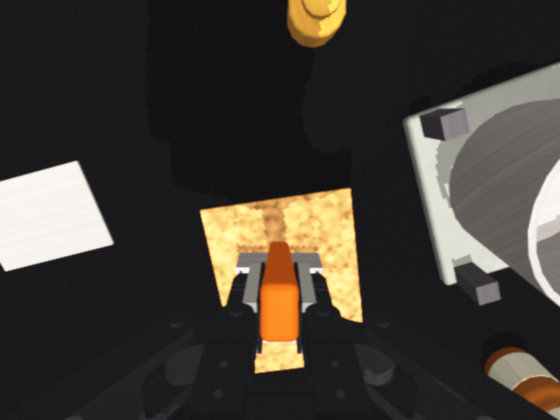

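View pics/s4.png

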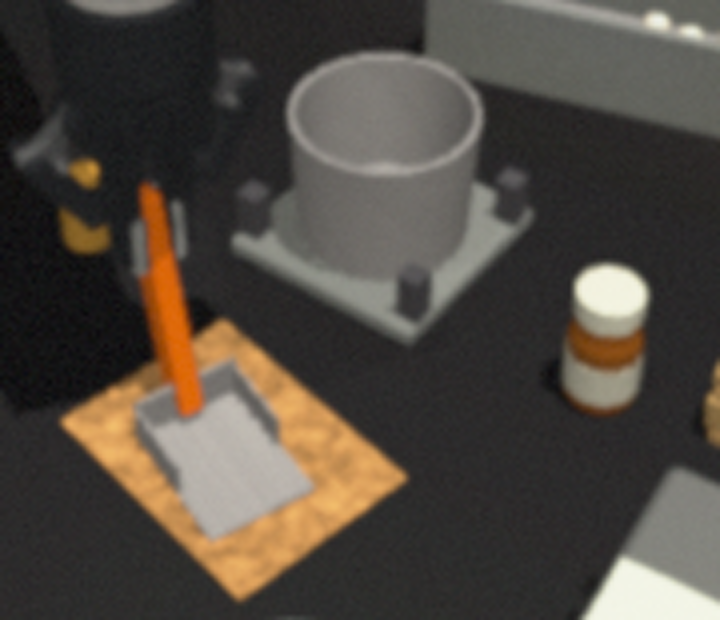

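>>> {"api": "servo_tool", "payload": {"deltas": "0 0 -30 0 0;0 0 -70 0 0;0 0 -105 0 0;0 0 -115 0 0;0 0 -115 0 0"}}

```text
time_s: 10.15
ee_pos: [0.4972, -0.2395, 0.2101]
tool_rot: [2.647, 1.689, 0.001]
contact_force: [-0.0, 0.7, -1.9]
gripper_width: 0.15
```

```bash
cat >> h.py <<'E'
CH=np.array([.5665,.2015]);CA=np.radians(10.1)
def ch(x,y):
    return CH+x*np.array([np.cos(CA),np.sin(CA)])+y*np.array([-np.sin(CA),np.cos(CA)])
def inch(p):
    d=np.array(p)[:2]-CH; return np.array([d@[np.cos(CA),np.sin(CA)],d@[-np.sin(CA),np.cos(CA)]])
E
python3 -c "
from h import *
p=ch(-.085,-.046);go(p[0],p[1],.205,100.1)"
```

```text
delta [ 342.7 -166.1    4.7] turn -35.01 curyaw 65.09 t 10.15 pos [ 0.4972 -0.2395  0.2101] F [-0.   0.7 -1.9] g 0.15
```

>>> {"api": "servo_tool", "payload": {"deltas": "343 -166 4 -35 0;343 -166 4 -35 0;343 -166 4 -35 0;343 -166 4 -35 0;343 -166 4 -35 0;343 -166 4 -35 0;343 -166 4 -35 0;343 -166 4 -35 0;343 -166 4 -35 0;343 -166 4 -35 0"}}

```text
time_s: 11.15
ee_pos: [0.4898, 0.1423, 0.2033]
tool_rot: [-2.014, -2.409, 0.004]
contact_force: [0.4, -0.3, -2.7]
gripper_width: 0.156
```

```bash
python3 -c "
from h import *
snap('top','t5.png',(165,130,265,230),6);snap('scene','s5.png',(270,120,410,245),5);snap('wrist','w5.png')
p=ch(-.085,-.046);go(p[0],p[1],.205,100.1)"
```

```text
delta [ 0.4  0.4 -0.6] turn -0.08 curyaw 100.02 t 11.3 pos [0.4905 0.1408 0.2044] F [ 0.3 -1.1 -0.9] g 0.156
```

View pics/t5.png

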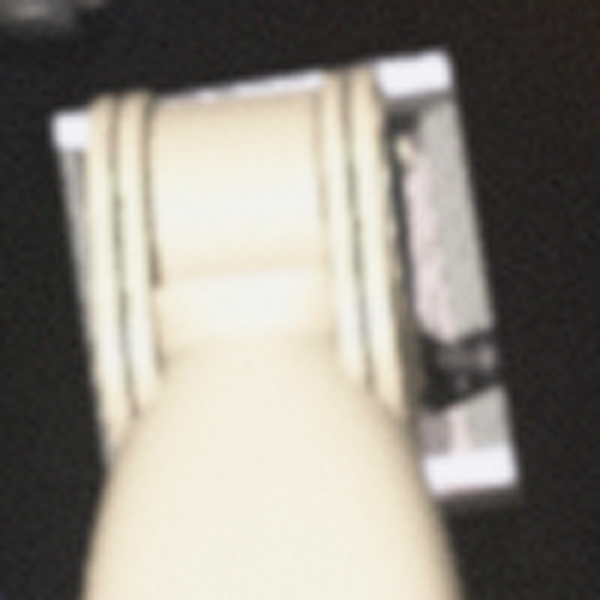

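View pics/s5.png

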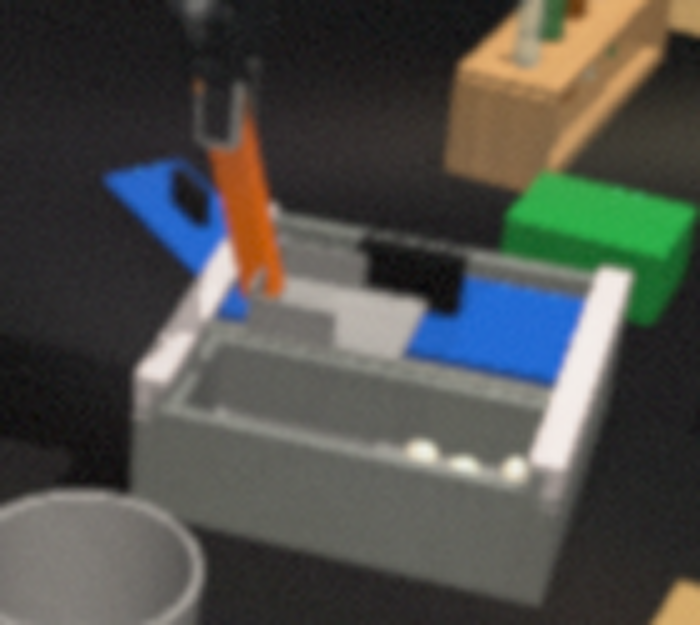

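View pics/w5.png

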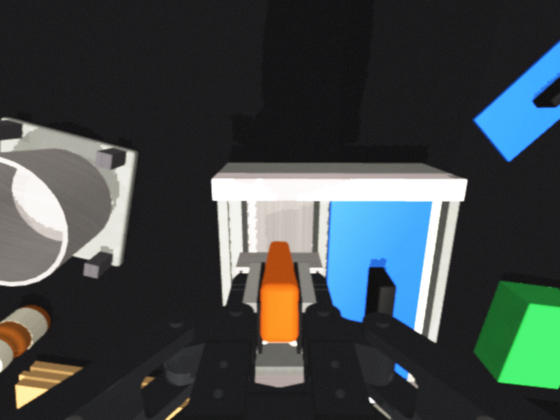

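```bash
python3 -c "
from h import *
crop('w5.png','w5a.png',(200,150,480,350),2.8)
f=lambda x,y,z: (w2px('wrist',[*ch(x,y),z])).round(1)
print('near lip outer top',f(-.111,-.1,.087),f(-.111,.1,.087),'inner',f(-.094,-.1,.087),f(-.094,.1,.087))
print('bay mouth near',f(-.092,-.081,.06),f(-.092,-.011,.06),'floor x-.05',f(-.05,-.081,.021),f(-.05,-.011,.021))
p=[ch(-.018-.04,-.046+s) for s in(-.03,.03)]
print('scoop back top pred',[w2px('wrist',[*q,.1126+.026]).round(1) for q in p])
"
```

```text
near lip outer top [210.6 178.3] [466.3 178.2] inner [211.9 199.4] [462.8 199.3]
bay mouth near [239.6 193.8] [319.5 193.7] floor x-.05 [245.3 224.6] [313.7 224.6]
scoop back top pred [array([235.8, 269.6]), array([323.6, 269.6])]
```

View pics/w5a.png

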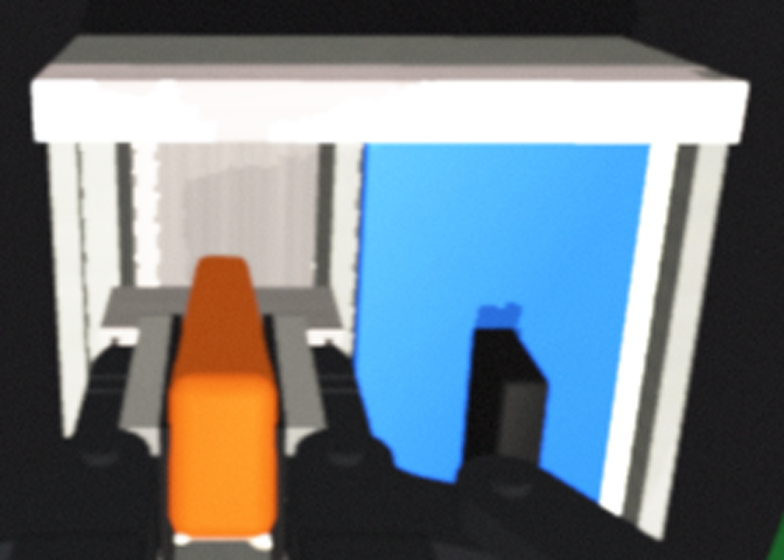

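>>> {"api": "servo_tool", "payload": {"deltas": "0.5 -4.5 20 0 0;0.5 -4.5 50 0 0;0.5 -4.5 75 0 0;0.5 -4.5 84 0 0;0.5 -4.5 87 0 0;0.5 -4.5 87 0 0"}}

```text
time_s: 11.9
ee_pos: [0.4866, 0.141, 0.1187]
tool_rot: [2.018, 2.407, 0.0]
contact_force: [-0.5, 0.3, -1.4]
gripper_width: 0.156
```

```bash
python3 -c "
from h import *
s=get_state();print(inch(s['ee_pos']),s['ee_pos'][2]-.0918,np.round(s['contact_force'],2),np.round(s['wrist_torque'],3))
snap('scene','s6.png',(270,120,410,245),5)"
```

```text
[-0.08924994 -0.04552419] 0.026933627096755758 [-0.5   0.29 -1.37] [0.035 0.032 0.016]
```

View pics/s6.png

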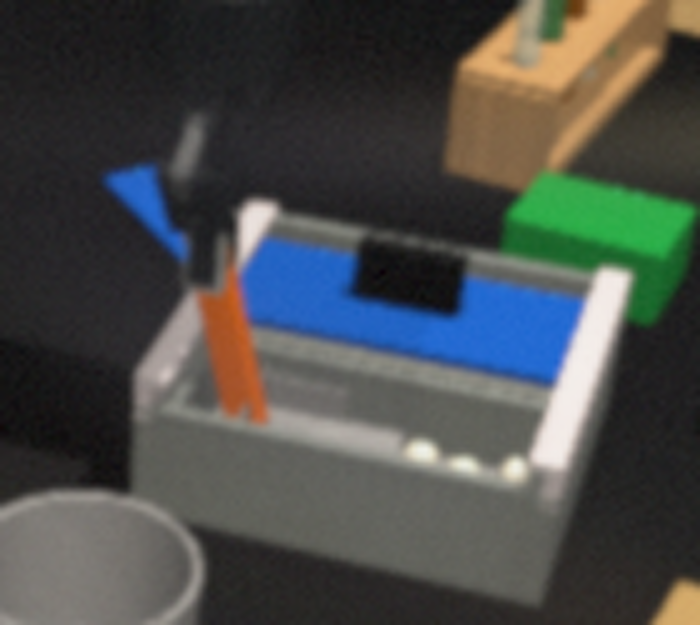

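>>> {"api": "servo_tool", "payload": {"deltas": "0 0 2 0 0;0 0 4 0 0;0 0 5 0 0;0 0 5 0 0"}}

```text
time_s: 12.35
ee_pos: [0.4862, 0.1415, 0.1133]
tool_rot: [2.017, 2.408, 0.0]
contact_force: [0.2, 0.0, -0.8]
gripper_width: 0.158
```

>>> {"api": "servo_tool", "payload": {"deltas": "0 0 1 0 0;0 0 2 0 0;0 0 2 0 0"}}

```text
time_s: 12.65
ee_pos: [0.4861, 0.1415, 0.1111]
tool_rot: [-2.017, -2.408, 0.0]
contact_force: [-0.1, -0.9, -0.5]
gripper_width: 0.155
```

>>> {"api": "servo_tool", "payload": {"deltas": "0 0 1 0 0;0 0 2 0 0;0 0 2 0 0"}}

```text
time_s: 12.95
ee_pos: [0.4861, 0.1415, 0.1091]
tool_rot: [-2.017, -2.408, 0.0]
contact_force: [-0.7, -0.1, -0.8]
gripper_width: 0.152
```

>>> {"api": "servo_tool", "payload": {"deltas": "0 0 1 0 0;0 0 2 0 0;0 0 2 0 0"}}

```text
time_s: 13.25
ee_pos: [0.4863, 0.1415, 0.1075]
tool_rot: [2.017, 2.408, 0.0]
contact_force: [-1.1, -0.4, 1.4]
gripper_width: 0.154
```

```bash
python3 -c "
from h import *
s=get_state();print(inch(s['ee_pos']),s['ee_pos'][2]-.0918,np.round(s['contact_force'],2),np.round(s['wrist_torque'],3))
snap('scene','s7.png',(270,120,410,245),5);snap('wrist','w7.png')"
```

```text
[-0.0895238  -0.04498608] 0.015749000605642646 [-1.11 -0.37  1.43] [-0.01   0.191 -0.005]
```

View pics/w7.png

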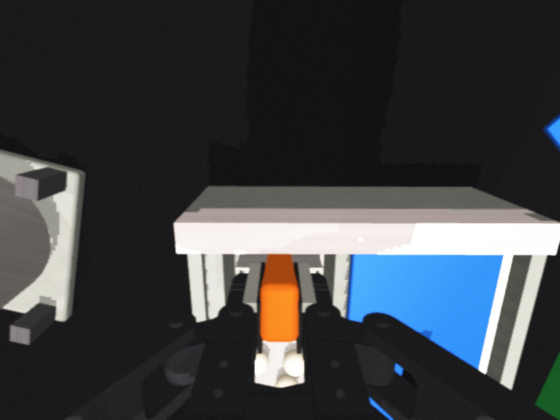

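View pics/s7.png

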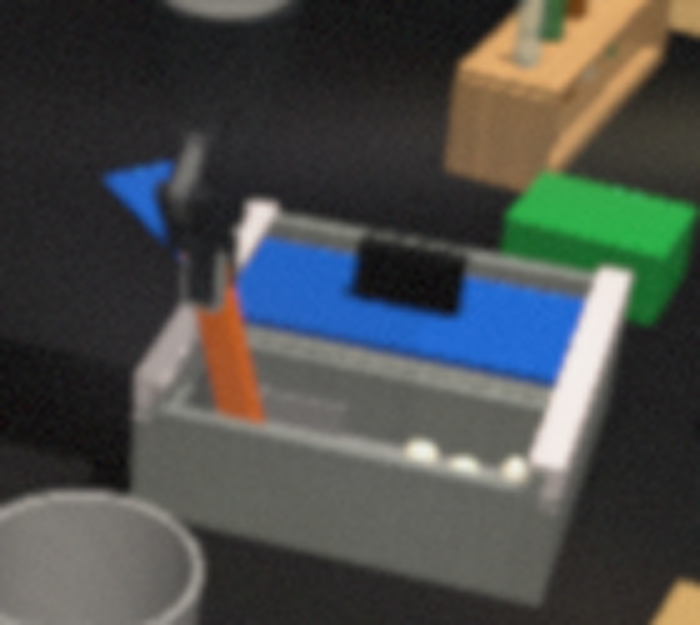

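>>> {"api": "servo_tool", "payload": {"deltas": "0 0 1 0 0;0 0 1.5 0 0;0 0 1.5 0 0"}}

```text
time_s: 13.65
ee_pos: [0.4863, 0.1415, 0.1075]
tool_rot: [2.017, 2.407, 0.002]
contact_force: [-7.0, -1.6, 19.5]
gripper_width: 0.156
```

```bash
python3 -c "
from h import *
s=get_state();print(inch(s['ee_pos']),s['ee_pos'][2]-.0918,np.round(s['contact_force'],2),np.round(s['wrist_torque'],3))
"
```

```text
[-0.08951151 -0.04497929] 0.015658185278865366 [-7.02 -1.61 19.5 ] [-0.25   1.503  0.019]
```

>>> {"api": "servo_tool", "payload": {"deltas": "0 4 -0.8 0 0;0 10 -0.8 0 0;0 17 -0.8 0 0;0 24 -0.8 0 0;0 31 -0.8 0 0;0 38 -0.8 0 0;0 45 -0.8 0 0;0 51 -0.8 0 0;0 57 -0.8 0 0;0 62 -0.8 0 0;0 66 -0.8 0 0;0 66 -0.8 0 0"}}

```text
time_s: 14.85
ee_pos: [0.5515, 0.1531, 0.1075]
tool_rot: [2.017, 2.408, 0.001]
contact_force: [-4.1, -0.9, 10.5]
gripper_width: 0.153
```

```bash
python3 -c "
from h import *
s=get_state();print(inch(s['ee_pos']),s['ee_pos'][2]-.0918,np.round(s['contact_force'],2),np.round(s['wrist_torque'],3))
snap('scene','s8.png',(270,120,410,245),5);snap('wrist','w8.png')"
```

```text
[-0.02328728 -0.04498723] 0.01574163533326818 [-4.15 -0.86 10.51] [-0.152  0.863  0.002]
```

View pics/w8.png

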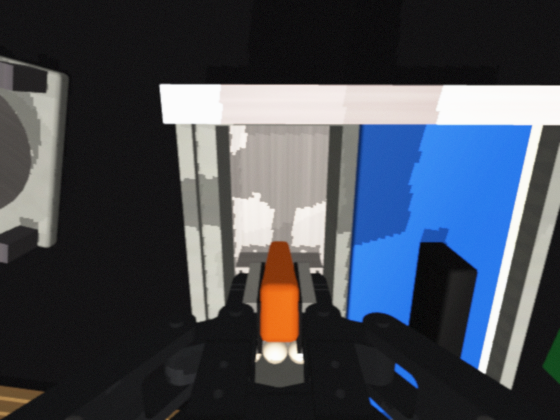

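View pics/s8.png

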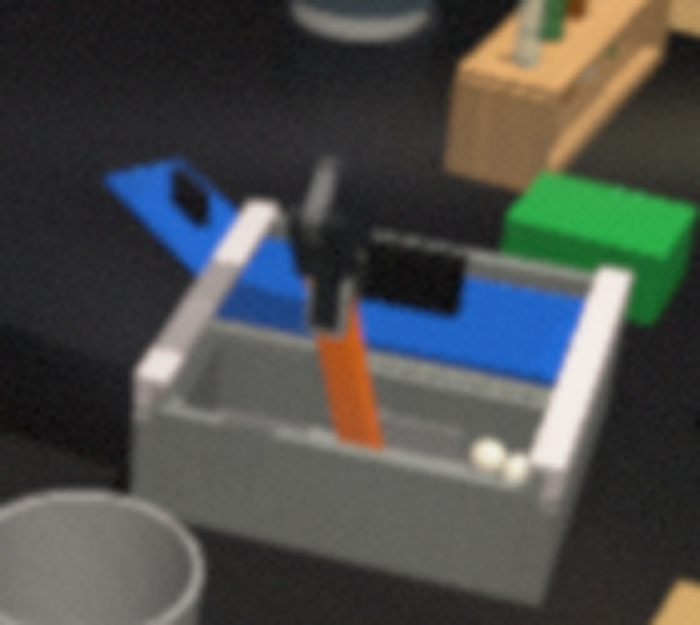

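>>> {"api": "servo_tool", "payload": {"deltas": "0 3 0 0 0;0 5 0 0 0;0 7 0 0 0;0 8.5 0 0 0;0 9 0 0 0;0 9 0 0 0"}}

```text
time_s: 15.55
ee_pos: [0.5592, 0.1546, 0.1076]
tool_rot: [-2.017, -2.408, 0.001]
contact_force: [-10.1, -2.5, 13.7]
gripper_width: 0.159
```

```bash
python3 -c "
from h import *
s=get_state();print(inch(s['ee_pos']),s['ee_pos'][2]-.0918,np.round(s['contact_force'],2),np.round(s['wrist_torque'],3))
snap('scene','s9.png',(340,180,400,230),12);snap('top','t9.png',(165,130,265,230),6)"
```

```text
[-0.01538296 -0.04491226] 0.01575375857008028 [-10.14  -2.47  13.73] [-0.251  1.649  0.014]
```

View pics/s9.png

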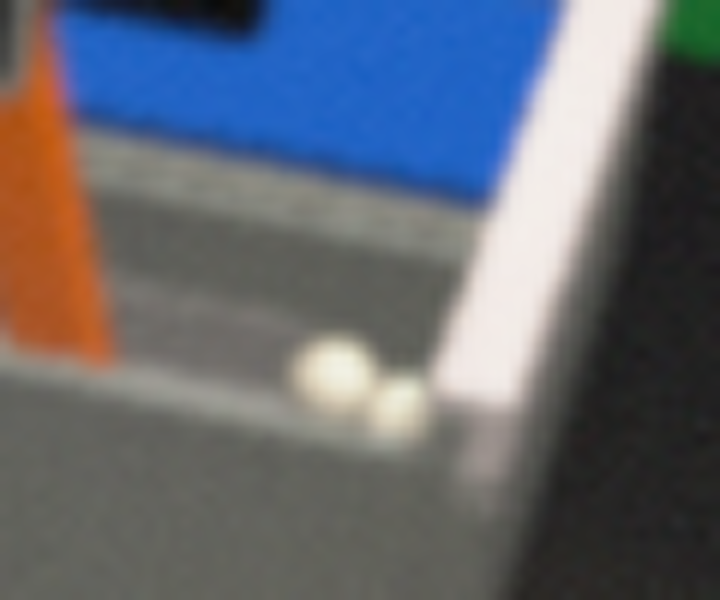

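View pics/t9.png

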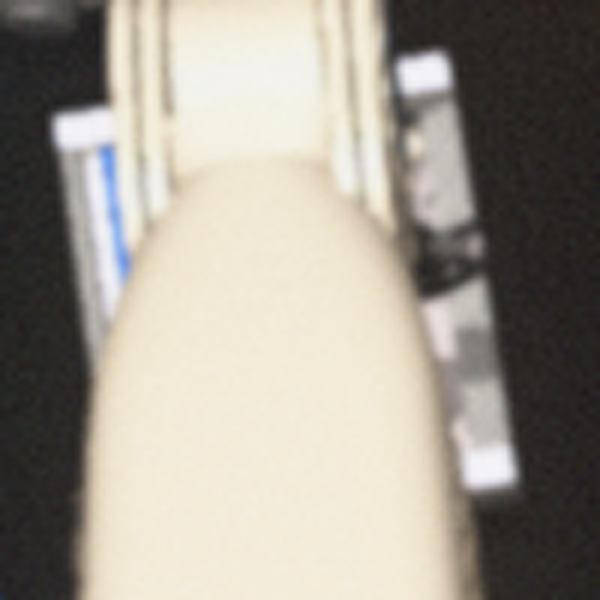

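>>> {"api": "servo_tool", "payload": {"deltas": "0 -0.6 -1 0 0;0 -0.6 -5 0 0;0 -0.6 -11 0 0;0 -0.6 -17 0 0;0 -0.6 -23 0 0;0 -0.6 -29 0 0;0 -0.6 -35 0 0;0 -0.6 -40 0 0;0 -0.6 -43 0 0;0 -0.6 -43 0 0"}}

```text
time_s: 16.65
ee_pos: [0.5599, 0.1545, 0.1502]
tool_rot: [2.017, 2.407, 0.001]
contact_force: [0.4, -0.2, -2.6]
gripper_width: 0.156
```

```bash
python3 -c "
from h import *
s=get_state();print(inch(s['ee_pos']),s['ee_pos'][2]-.0918,np.round(s['contact_force'],2),np.round(s['wrist_torque'],3))
snap('scene','s10.png',(330,170,400,230),11);snap('wrist','w10.png',(180,100,380,420),1.8)"
```

```text
[-0.01474437 -0.04508506] 0.05841672431289534 [ 0.41 -0.18 -2.61] [ 0.014  0.123 -0.002]
```

View pics/s10.png

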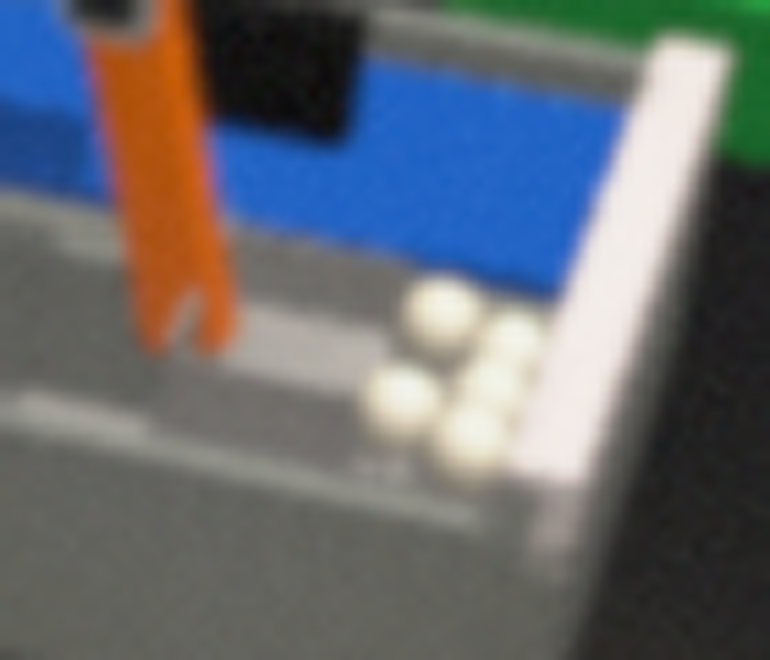

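View pics/w10.png

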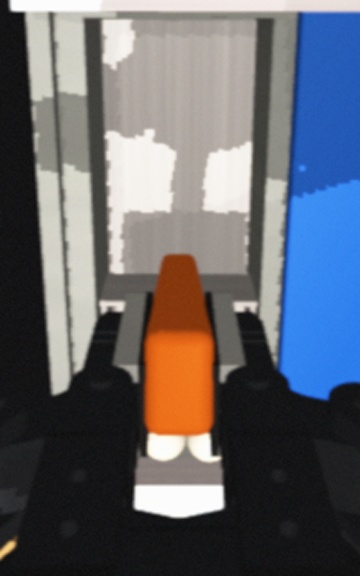

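>>> {"api": "servo_tool", "payload": {"deltas": "0 0 -2 0 0;0 0 -4 0 0;0 0 -4 0 0;0 2 -4 0 0;0 4.5 -4 0 0;0 7 -4 0 0;0 7 -4 0 0"}}

```text
time_s: 17.45
ee_pos: [0.5667, 0.1558, 0.1534]
tool_rot: [-2.017, -2.408, 0.0]
contact_force: [-0.4, 1.1, -2.0]
gripper_width: 0.155
```

```bash
python3 -c "
from h import *
s=get_state();print(inch(s['ee_pos']),s['ee_pos'][2]-.0918,np.round(s['contact_force'],2),np.round(s['wrist_torque'],3))
snap('scene','s11.png',(330,170,400,230),11)"
```

```text
[-0.00786775 -0.04503304] 0.06156155839706397 [-0.39  1.15 -2.03] [0.033 0.169 0.03 ]
```

View pics/s11.png

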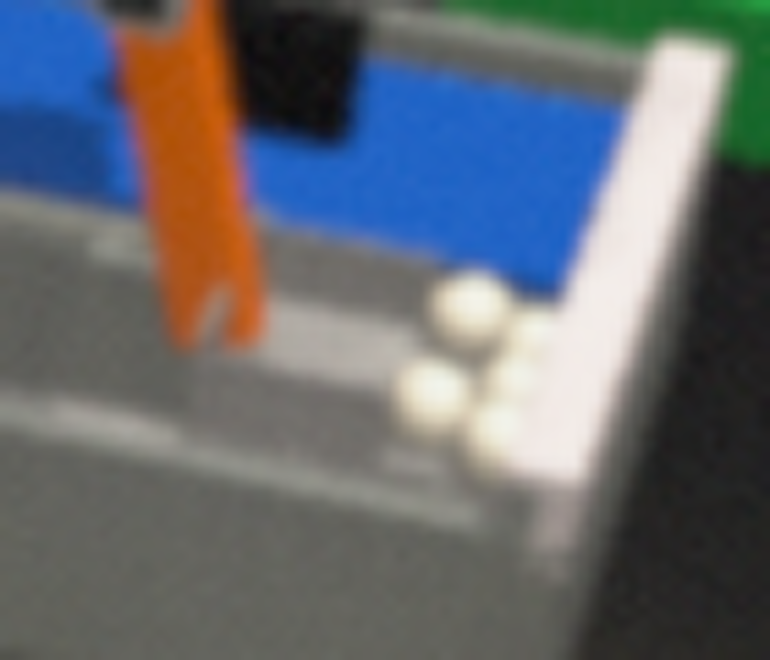

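>>> {"api": "servo_tool", "payload": {"deltas": "0 0 1.5 0 0;0 -1.8 3.4 0 0;0 -3.6 5.4 0 0;0 -5.4 7.3 0 0;0 -7.1 9.3 0 0;0 -7.1 9.3 0 0"}}

```text
time_s: 18.1
ee_pos: [0.5591, 0.1544, 0.1446]
tool_rot: [2.017, 2.408, 0.0]
contact_force: [-1.8, -0.7, 6.2]
gripper_width: 0.157
```

```bash
python3 -c "
from h import *
s=get_state();print(inch(s['ee_pos']),s['ee_pos'][2]-.0918,np.round(s['contact_force'],2),np.round(s['wrist_torque'],3))
snap('scene','s12.png',(330,170,400,230),11);snap('wrist','w12.png',(180,100,380,420),1.8)"
```

```text
[-0.01551865 -0.04512216] 0.05277894567393125 [-1.78 -0.69  6.21] [-0.239 -0.214 -0.103]
```

View pics/s12.png

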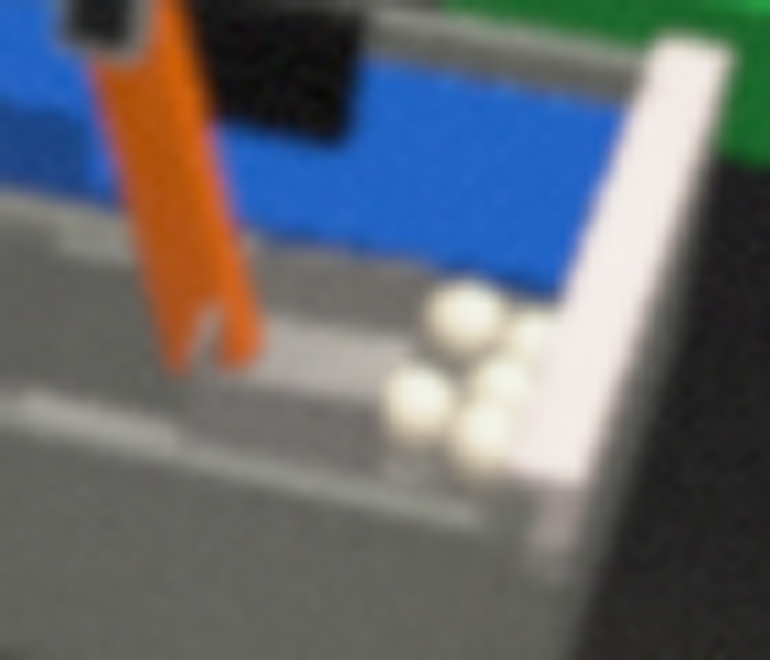

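View pics/w12.png

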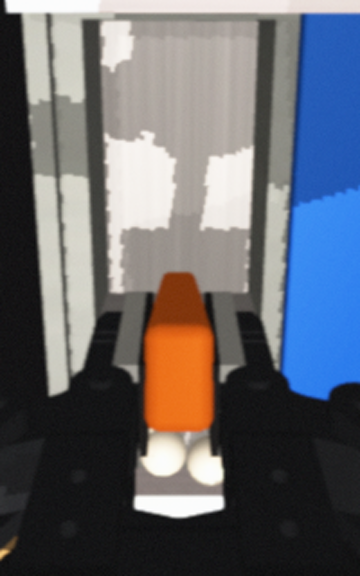

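>>> {"api": "servo_tool", "payload": {"deltas": "0 -2 2.2 0 0;0 -4 4.4 0 0;0 -6 6.8 0 0;0 -8 9.2 0 0;0 -9 10.5 0 0;0 -9 10.5 0 0"}}

```text
time_s: 18.8
ee_pos: [0.55, 0.1527, 0.1338]
tool_rot: [-2.018, -2.408, 0.001]
contact_force: [-2.7, -1.3, 4.7]
gripper_width: 0.154
```

```bash
python3 -c "
from h import *
s=get_state();print(inch(s['ee_pos']),s['ee_pos'][2]-.0918,np.round(s['contact_force'],2),np.round(s['wrist_torque'],3))
snap('scene','s13.png',(330,170,400,230),11);snap('wrist','w13.png',(180,100,380,420),1.8)"
```

```text
[-0.02478831 -0.04512098] 0.04200056211153165 [-2.74 -1.28  4.71] [-0.351  0.119 -0.165]
```

View pics/s13.png

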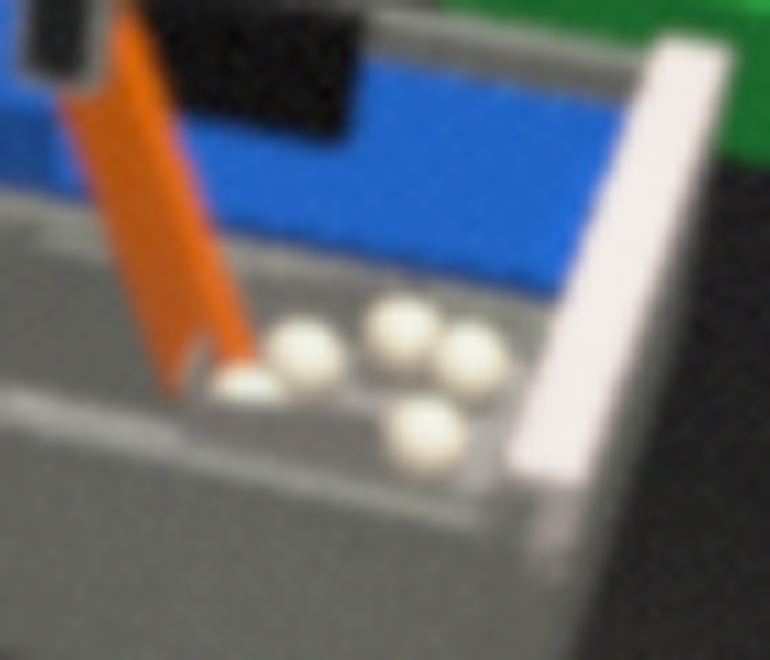

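View pics/w13.png

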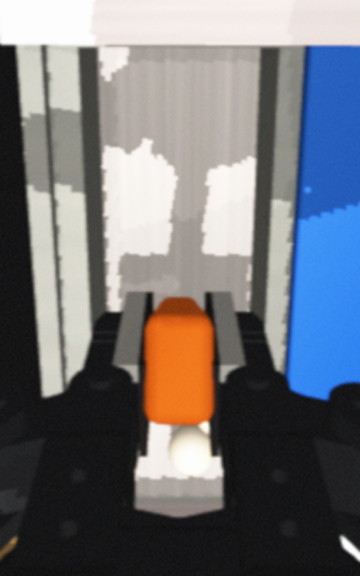

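>>> {"api": "servo_tool", "payload": {"deltas": "0 0 0 0 0;0 0 0 0 0;0 0 0 0 0"}}

```text
time_s: 19.2
ee_pos: [0.55, 0.1528, 0.1339]
tool_rot: [-2.017, -2.408, 0.001]
contact_force: [-3.3, -1.9, 5.6]
gripper_width: 0.156
```

```bash
python3 -c "
from h import *
snap('scene','s14.png',(330,170,400,230),11);snap('wrist','w14.png',(220,300,340,420),5)"
```

```text
(no output)
```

View pics/s14.png

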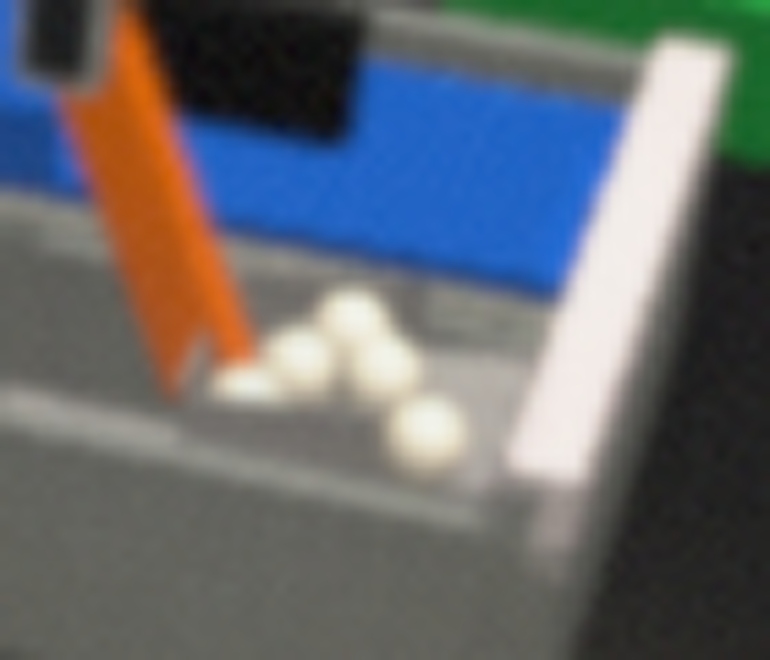

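View pics/w14.png

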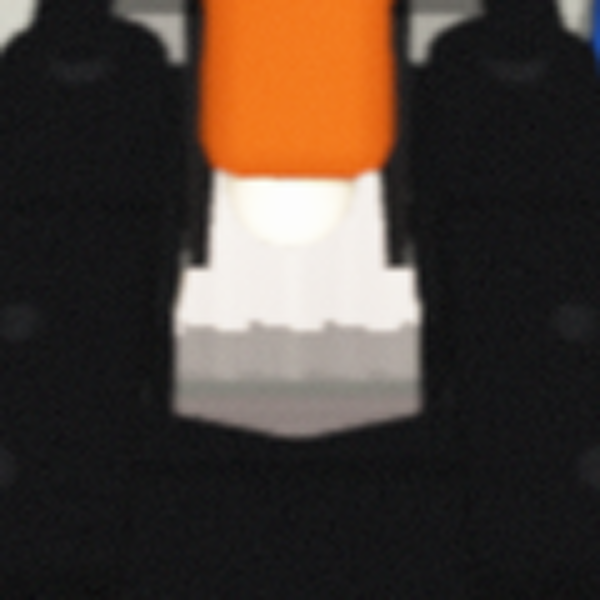

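>>> {"api": "servo_tool", "payload": {"deltas": "0 -1 -0.5 0 0;0 -3 -1 0 0;0 -6 -1 0 0;0 -9 -1 0 0;0 -11 -1 0 0;0 -12 1 0 0;0 -12 5 0 0;0 -12 10 0 0;0 -12 15 0 0;0 -12 18 0 0;0 -12 18 0 0"}}

```text
time_s: 20.4
ee_pos: [0.5384, 0.1508, 0.1151]
tool_rot: [-2.017, -2.408, 0.001]
contact_force: [-0.7, -0.6, -1.2]
gripper_width: 0.158
```

```bash
python3 -c "
from h import *
s=get_state();print(inch(s['ee_pos']),s['ee_pos'][2]-.0918,np.round(s['contact_force'],2),np.round(s['wrist_torque'],3))
snap('scene','s15.png',(320,170,400,230),9);snap('wrist','w15.png',(180,100,380,420),1.8)"
```

```text
[-0.03651655 -0.04501843] 0.02330220650339071 [-0.72 -0.56 -1.21] [-0.029  0.172  0.044]
```

View pics/s15.png

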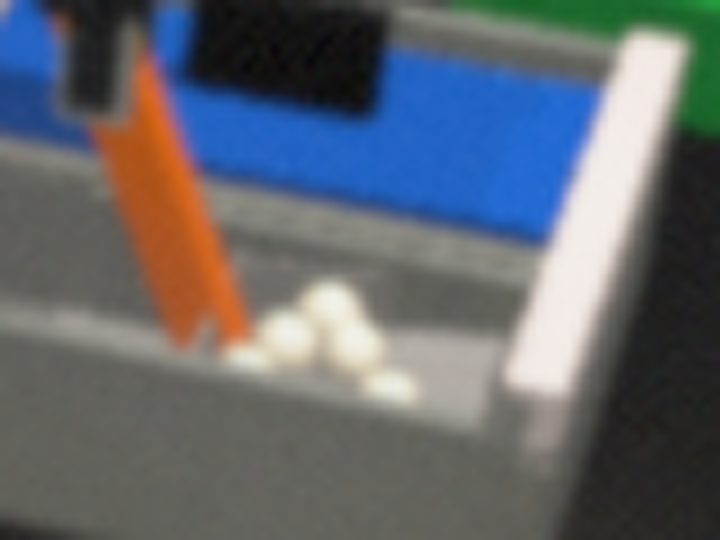

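View pics/w15.png

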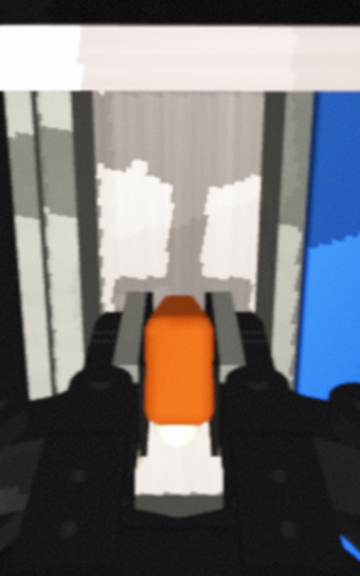

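>>> {"api": "servo_tool", "payload": {"deltas": "-1.5 0 0 0 0;-3 0 0 0 0;-4.5 0 0 0 0;-6 0 0 0 0;-6 0 0 0 0;-6 0 0 0 0"}}

```text
time_s: 21.1
ee_pos: [0.5397, 0.1452, 0.1159]
tool_rot: [-2.017, -2.408, -0.001]
contact_force: [-1.2, 2.7, -1.5]
gripper_width: 0.153
```

```bash
python3 -c "
from h import *
s=get_state();print(inch(s['ee_pos']),s['ee_pos'][2]-.0918,np.round(s['contact_force'],2),np.round(s['wrist_torque'],3))
snap('scene','s16.png',(320,170,400,230),9)"
```

```text
[-0.03624186 -0.0507403 ] 0.024103218988888578 [-1.16  2.72 -1.55] [0.731 0.313 0.109]
```

View pics/s16.png

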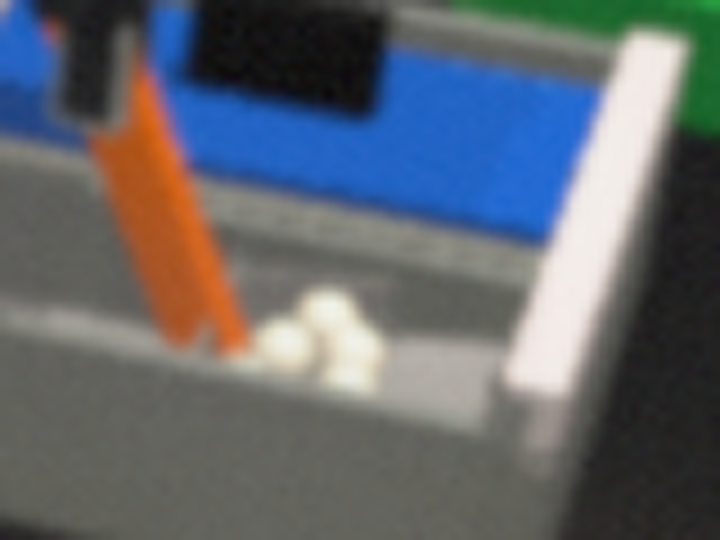

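>>> {"api": "servo_tool", "payload": {"deltas": "2 0 0 0 0;4 0 -2 0 0;5 0 -8 0 0;5 0 -20 0 0;5 0 -34 0 0;5 0 -48 0 0;5 0 -62 0 0;5 0 -76 0 0;5 0 -86 0 0;5 0 -90 0 0;5 0 -90 0 0"}}

```text
time_s: 22.25
ee_pos: [0.539, 0.1499, 0.2064]
tool_rot: [2.017, 2.408, 0.001]
contact_force: [0.2, -0.2, -3.2]
gripper_width: 0.156
```

```bash
python3 -c "
from h import *
s=get_state();print(inch(s['ee_pos']),s['ee_pos'][2]-.0918,np.round(s['contact_force'],2),np.round(s['wrist_torque'],3))
snap('scene','s17.png',(300,120,400,230),6)"
```

```text
[-0.0360827  -0.04603371] 0.11460541396850675 [ 0.15 -0.2  -3.16] [ 0.001  0.112 -0.049]
```

View pics/s17.png

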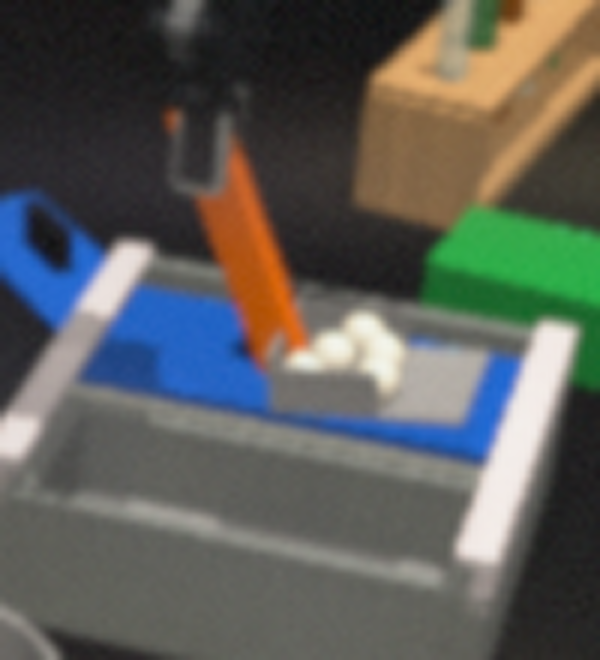

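>>> {"api": "servo_tool", "payload": {"deltas": "0 0 0 3 0;0 0 0 8 0;0 0 0 14 0;0 0 0 20 0;0 0 0 26 0;0 0 0 32 0;0 0 0 38 0;0 0 0 44 0;0 0 0 50 0;0 0 0 55 0;0 0 0 59 0;0 0 0 60 0"}}

```text
time_s: 23.5
ee_pos: [0.5386, 0.1498, 0.205]
tool_rot: [-2.952, -1.074, 0.002]
contact_force: [0.1, 0.3, -2.7]
gripper_width: 0.158
```

```bash
python3 -c "
from h import *
snap('scene','s18.png',(280,100,400,230),5)
go(.5367,.135,.188,0)"
```

```text
delta [-11.   10.2  17.1] turn 40.05 curyaw 40.05 t 23.55 pos [0.5386 0.1498 0.2051] F [ 0.5 -0.5 -2.3] g 0.157
```

View pics/s18.png

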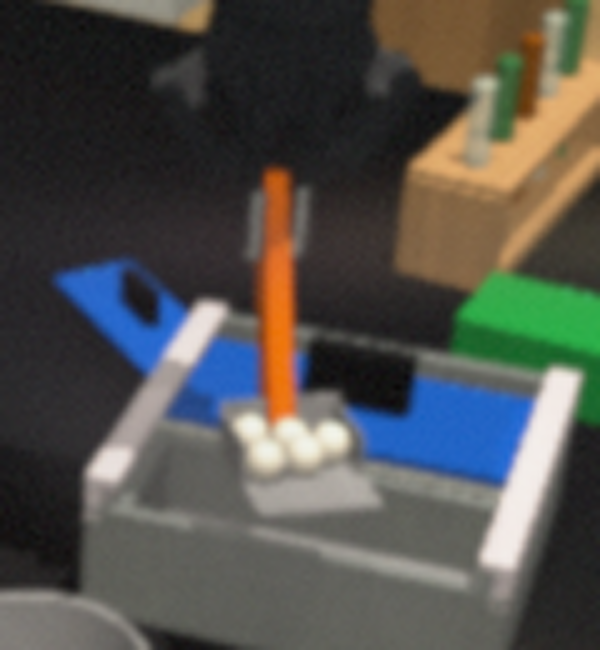

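>>> {"api": "servo_tool", "payload": {"deltas": "0 0 0 3 0;-1 1 2 8 0;-2 2 4 14 0;-4 4 7 20 0;-6 6 10 26 0;-8 8 13 32 0;-10 9.5 16 37 0;-11 10 17 40 0;-11 10 17 40 0;-11 10 17 40 0"}}

```text
time_s: 24.55
ee_pos: [0.5369, 0.1351, 0.1886]
tool_rot: [-3.142, -0.007, 0.0]
contact_force: [0.7, -0.3, -3.0]
gripper_width: 0.154
```

```bash
python3 -c "
from h import *
snap('scene','s19.png',(220,100,400,290),4);snap('top','t19.png',(165,130,325,230),4.8);snap('wrist','w19.png')
go(.5367,.0257,.187,0)"
```

```text
delta [ -0.6 109.5   1.8] turn 0.18 curyaw 0.18 t 24.7 pos [0.5369 0.1352 0.1888] F [-0.1  0.4 -1.6] g 0.152
```

View pics/s19.png

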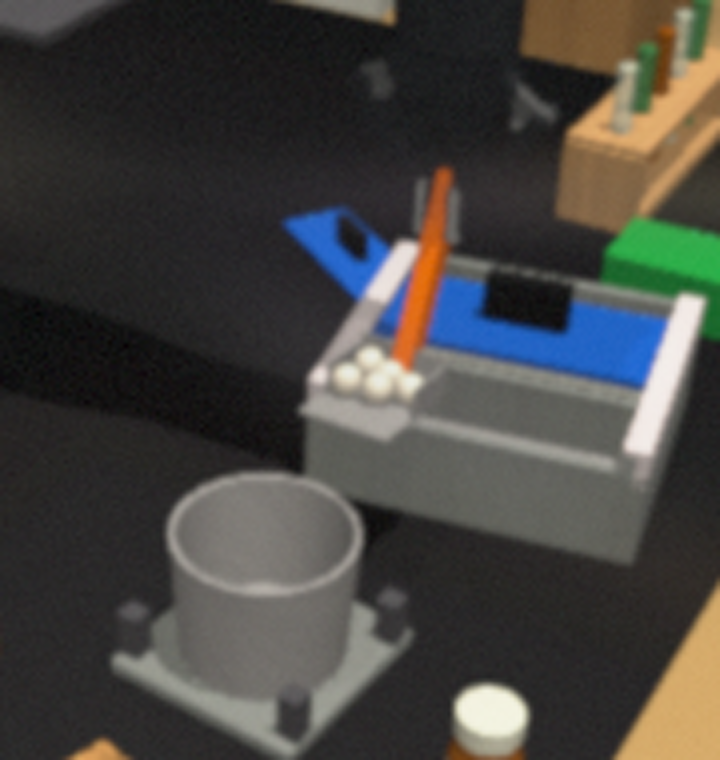

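View pics/t19.png

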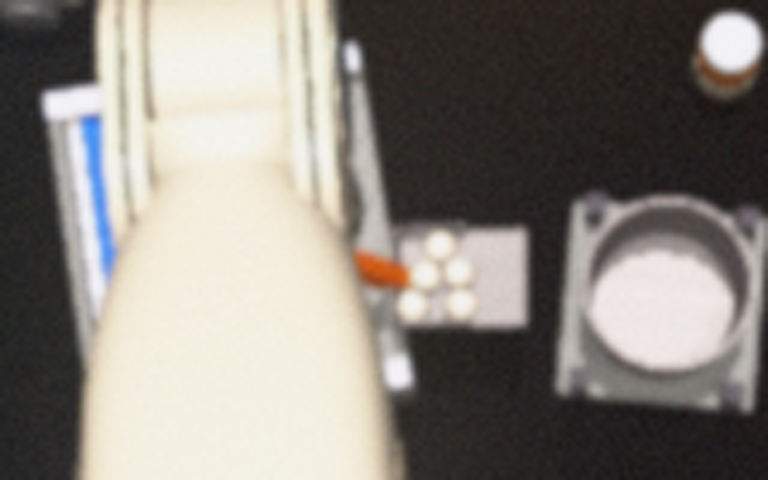

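View pics/w19.png

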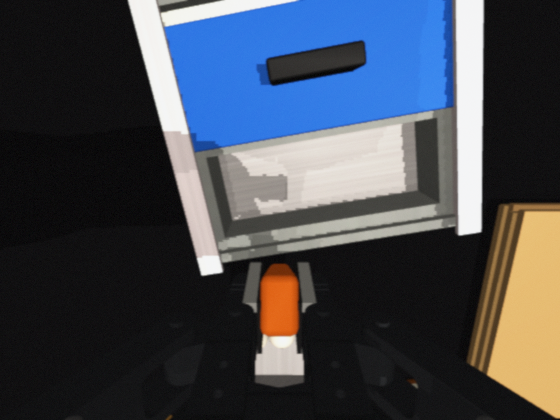

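```bash
python3 -c "
from h import *
P=lambda X,Y,z: px2w('top',165+(X+.5)/4.8-.5,130+(Y+.5)/4.8-.5,z).round(4)
print(P(527,229,.116),P(525,325,.116),'jar',P(672,193,.097),P(672,373,.097),P(584,283,.097),P(756,283,.097))"
```

```text
[0.5664 0.0122 0.116 ] [0.5064 0.0131 0.116 ] jar [ 0.5936 -0.0785  0.097 ] [ 0.4797 -0.0783  0.097 ] [ 0.5361 -0.0234  0.097 ] [ 0.5367 -0.1308  0.097 ]
```

>>> {"api": "servo_tool", "payload": {"deltas": "0 8 1.5 0 0;0 35 1.5 0 0;0 73 1.5 0 0;0 112 1.5 0 0;0 62 1.5 0 0;0 12 1.5 0 0;0 -10 0 0 0;0 -15 0 0 0;0 -15 0 0 0"}}

```text
time_s: 25.6
ee_pos: [0.5368, 0.1503, 0.1887]
tool_rot: [3.141, 0.005, 0.0]
contact_force: [-0.7, -0.5, -1.0]
gripper_width: 0.155
```

```bash
python3 -c "
from h import *
snap('scene','s20.png',(220,100,400,290),4);snap('top','t20.png',(165,130,325,230),4.8);s=get_state();print(s['contact_force'],s['ee_pos'])"
```

```text
[ 1.06581383 -0.65630925 -1.18888985] [0.53686895 0.14932497 0.18873152]
```

View pics/s20.png

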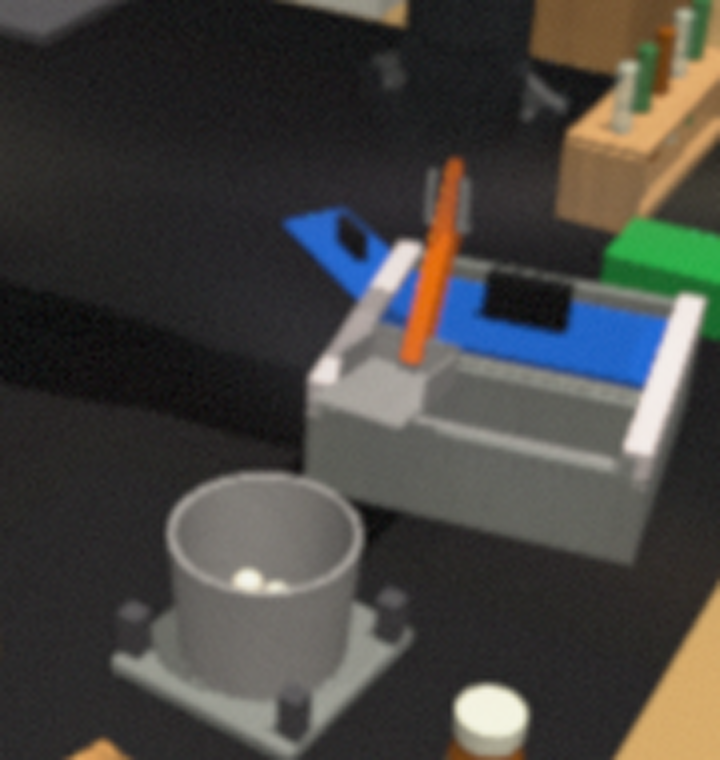

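View pics/t20.png

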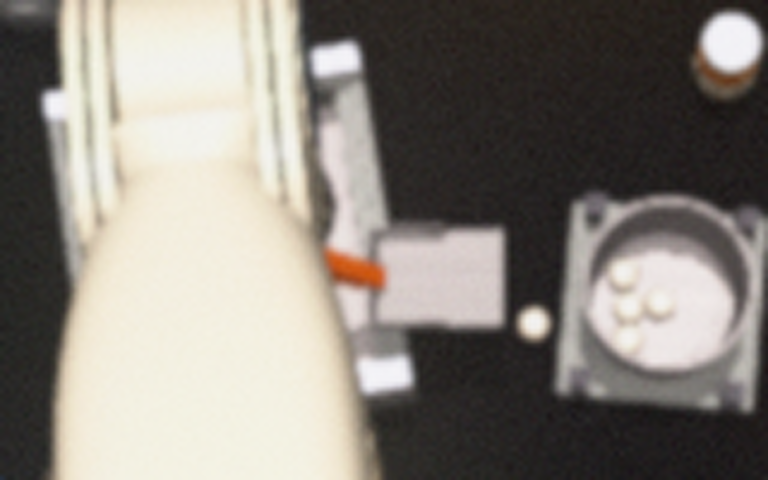

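```bash
python3 -c "
from h import *
print(px2w('top',165+534.5/4.8-.5,130+323.5/4.8-.5,.01))
snap('top','t21.png',(165,130,325,230),4.8);snap('scene','s21.png')"
```

```text
[0.5241514  0.00807857 0.01      ]
```

View pics/t21.png

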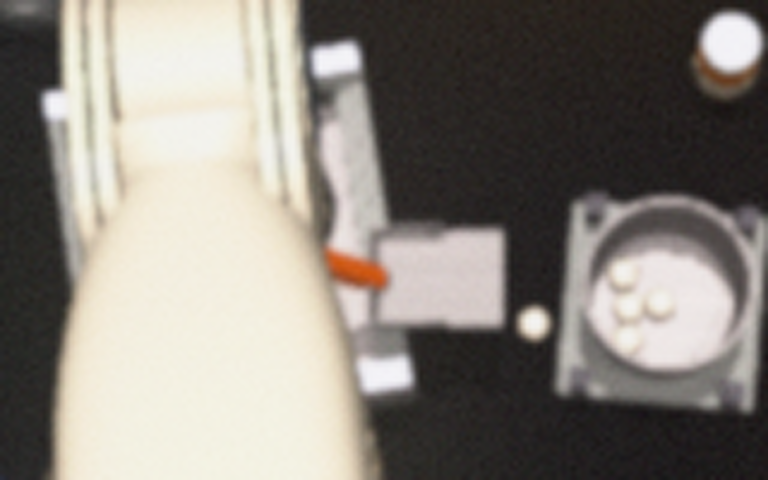

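View pics/s21.png

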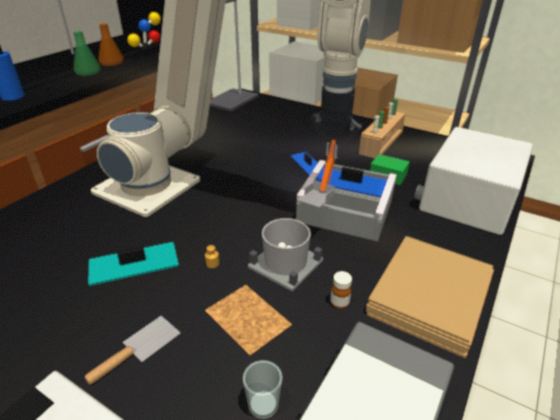

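```bash
python3 -c "
from h import *
P=lambda X,Y,z: px2w('top',165+(X+.5)/4.8-.5,130+(Y+.5)/4.8-.5,z).round(4)
print('plate',P(573,200,.012),P(556,394,.012),P(748,408,.012),'ball',P(534,323,.01))
print('vial',px2w('top',317,139,.075))
go(.379,.005,.215,98)"
```

```text
plate [ 0.6065 -0.0173  0.012 ] [ 0.4768 -0.0066  0.012 ] [ 0.4683 -0.1325  0.012 ] ball [0.5242 0.0081 0.01  ]
vial [ 0.69533822 -0.11800661  0.075     ]
delta [-158.   144.   -26.2] turn 82.05 curyaw 0.05 t 25.8 pos [0.5369 0.1492 0.1887] F [ 0.  -0.8 -1.4] g 0.153
```

>>> {"api": "servo_tool", "payload": {"deltas": "0 0 -26 0 0;-30 30 -26 -8 0;-65 60 -26 -16 0;-100 90 -26 -24 0;-130 115 -26 -32 0;-158 138 -26 -40 0;-158 138 -26 -49 0;-158 138 -26 -57 0;-158 138 -26 -66 0;-158 138 -26 -74 0;-158 138 -26 -83 0;-158 138 -26 -91 0"}}

```text
time_s: 27.0
ee_pos: [0.3789, 0.0112, 0.2149]
tool_rot: [2.194, 2.248, -0.0]
contact_force: [0.2, 0.0, -1.6]
gripper_width: 0.155
```

```bash
python3 -c "
from h import *
go(.379,.011,.088,98)
snap('top','t22.png',(205,130,325,230),6)"
```

```text
delta [-1.000e-01  1.000e-01  1.269e+02] turn -6.62 curyaw 91.38 t 27.0 pos [0.3789 0.0112 0.2149] F [ 0.2  0.  -1.6] g 0.155
```

View pics/t22.png

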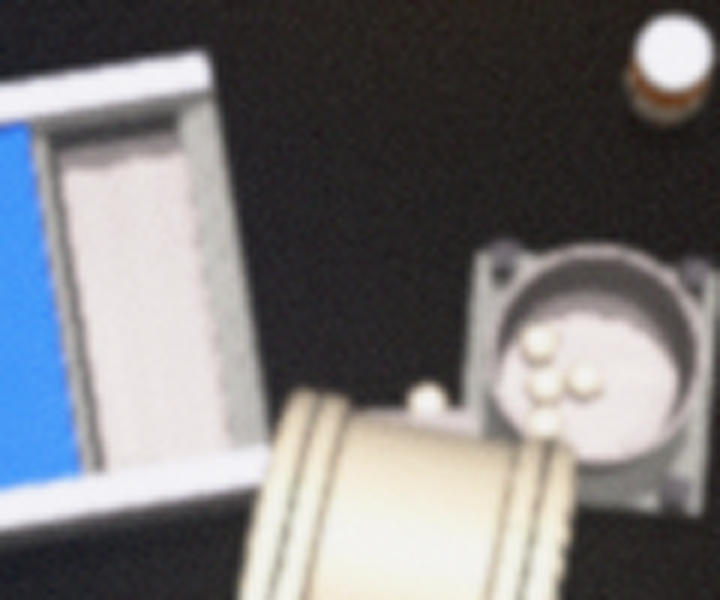

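>>> {"api": "servo_tool", "payload": {"deltas": "5 0 30 -6.5 0;5 0 75 -6.5 0;5 0 110 -6.5 0;5 0 122 -6.5 0;5 0 124 -6.5 0;5 0 124 -6.5 0"}}

```text
time_s: 27.65
ee_pos: [0.3791, 0.0165, 0.0911]
tool_rot: [2.072, 2.361, -0.0]
contact_force: [0.5, -0.4, -1.0]
gripper_width: 0.154
```

```bash
python3 -c "
from h import *
st()
snap('scene','s23.png',(200,130,400,290),4);snap('wrist','w23.png')"
```

```text
time_s 27.65
q [-1.785e-01  6.650e-02 -6.003e-01  9.038e-01 -1.000e-04 -3.089e-01]
ee_pos [0.3791 0.0165 0.0911]
tool_rot [ 2.0719e+00  2.3613e+00 -1.0000e-04]
contact_force [ 0.4673 -0.4212 -0.9939]
wrist_torque [-0.0045  0.0789  0.0223]
gripper_width 0.1536
[[-0.13   0.992  0.   ]
 [ 0.992  0.13  -0.   ]
 [-0.     0.    -1.   ]]
```

View pics/s23.png

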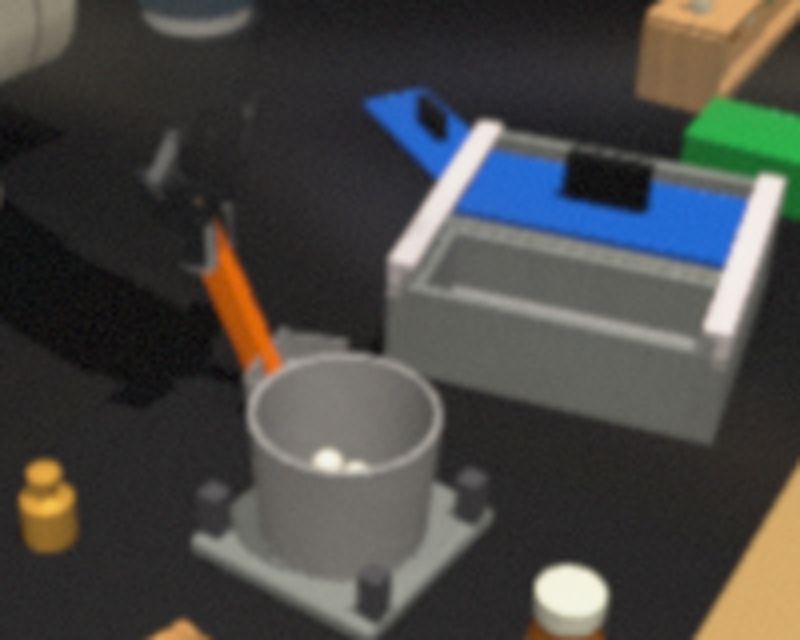

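View pics/w23.png

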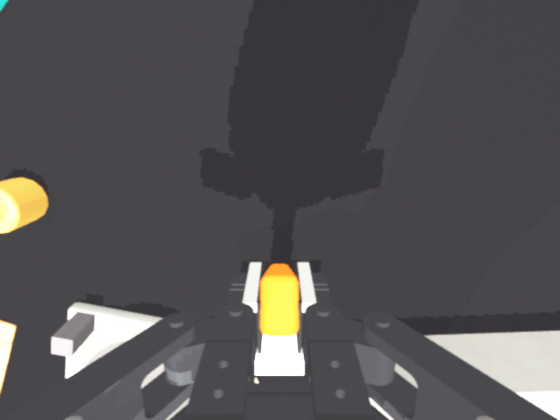

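>>> {"api": "servo_tool", "payload": {"deltas": "0 2 3.5 0 0;0 10 3.5 0 0;0 22 3.5 0 0;0 35 3.5 0 0;0 48 3.5 0 0;0 61 3.5 0 0;0 74 3.5 0 0;0 87 3.5 0 0;0 99 3.5 0 0;0 109 3.5 0 0;0 117 3.5 0 0;0 122 3.5 0 0"}}

```text
time_s: 28.95
ee_pos: [0.5006, 0.0331, 0.0872]
tool_rot: [-2.069, -2.364, 0.0]
contact_force: [1.1, 0.8, -2.1]
gripper_width: 0.155
```

```bash
python3 -c "
from h import *
s=get_state();print(s['ee_pos'],s['contact_force'])
snap('top','t24.png',(205,110,325,210),6);snap('scene','s24.png',(280,160,400,290),5)"
```

```text
[0.50057058 0.03305748 0.08720345] [ 1.11262012  0.77244735 -2.1164535 ]
```

View pics/t24.png

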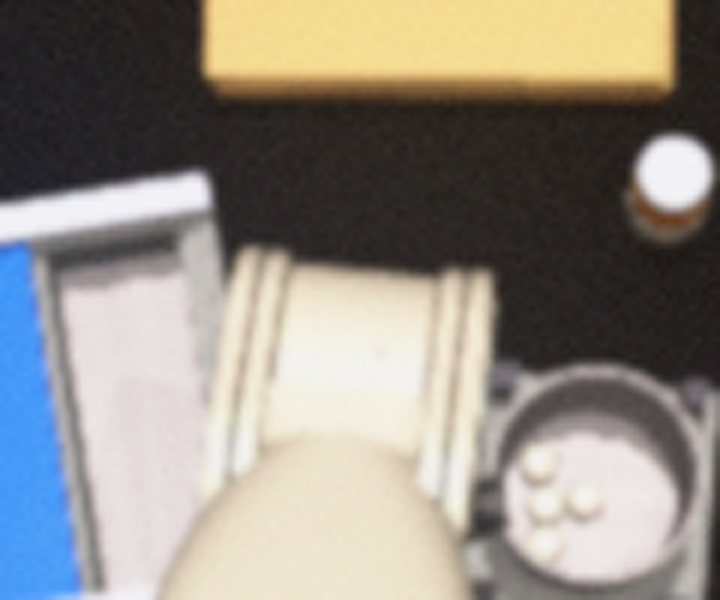

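View pics/s24.png

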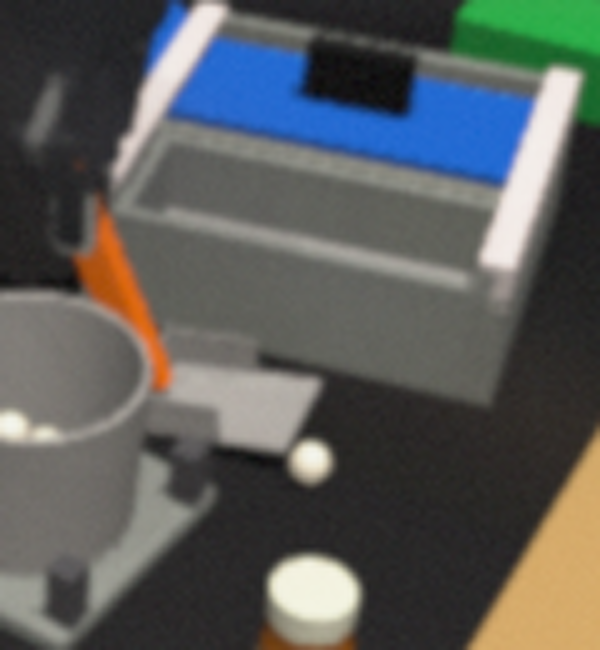

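```bash
python3 -c "
from h import *
snap('scene','s25.png',(280,160,400,290),5)
print(px2w('scene',280+311.5/5-.5,160+462.5/5-.5,.01), 'face at lip', ch(.06,-.1),ch(.1,-.1))"
```

```text
[0.63616838 0.02582964 0.01      ] face at lip [0.64310686 0.11357169] [0.68248699 0.12058635]
```

View pics/s25.png

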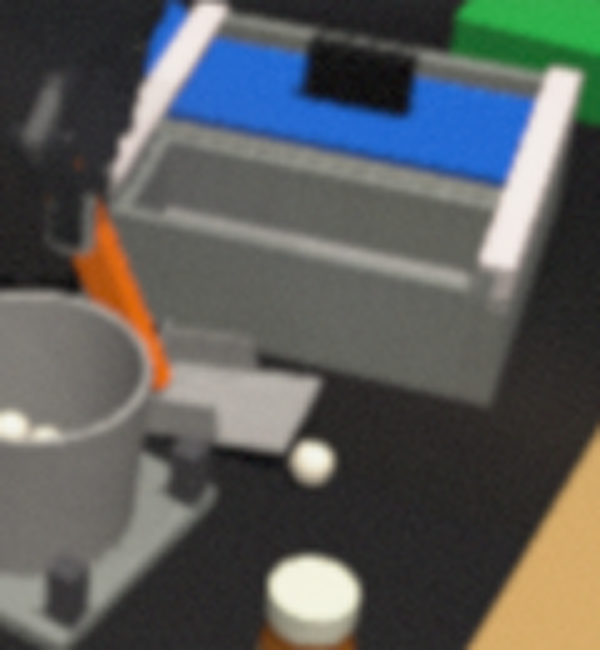

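```bash
python3 -c "
from h import *
p=ch(.042,-.2285);print(p);go(p[0],p[1],.2,10.1)"
```

```text
[ 0.64792043 -0.01609357]
delta [ -68.2  140.3 -112.9] turn 87.5 curyaw 97.6 t 29.1 pos [0.4998 0.033  0.0872] F [-0.8 -0.6 -1.6] g 0.153
```

>>> {"api": "servo_tool", "payload": {"deltas": "0 0 -45 0 0;0 0 -90 0 0;-10 20 -113 -8 0;-30 60 -113 -17 0;-50 100 -113 -25 0;-68 140 -113 -34 0;-68 140 -113 -42 0;-68 140 -113 -51 0;-68 140 -113 -59 0;-68 140 -113 -68 0;-68 140 -113 -76 0;-68 140 -113 -85 0"}}

```text
time_s: 30.3
ee_pos: [0.6472, -0.016, 0.2003]
tool_rot: [0.069, -3.14, -0.0]
contact_force: [-0.3, 0.5, -1.6]
gripper_width: 0.156
```

```bash
python3 -c "
from h import *
p=ch(.042,-.2285);go(p[0],p[1],.112,10.1);snap('top','t26.png',(205,110,325,210),6);snap('scene','s26.png',(260,120,400,290),4)"
```

```text
delta [-0.8 -0.1 88.3] turn -7.57 curyaw -177.47 t 30.3 pos [ 0.6472 -0.016   0.2003] F [-0.3  0.5 -1.6] g 0.156
```

View pics/t26.png

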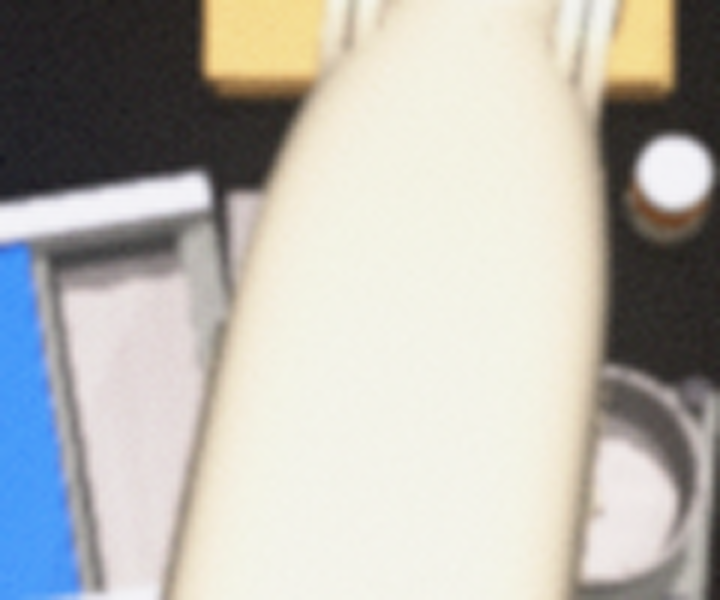

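View pics/s26.png

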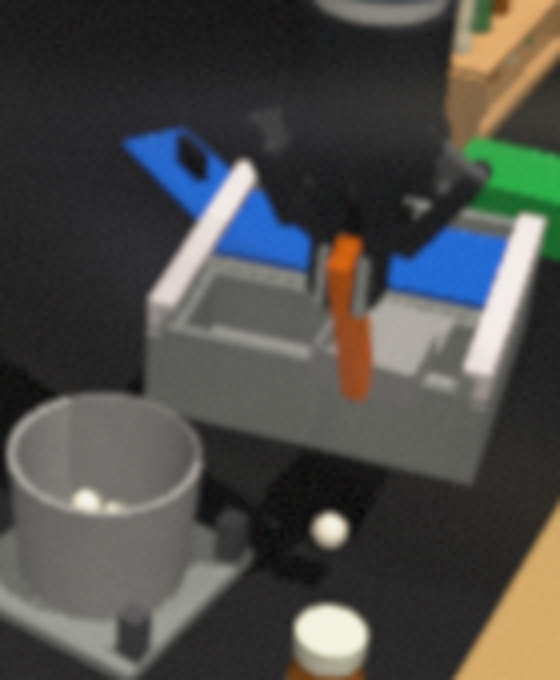

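>>> {"api": "servo_tool", "payload": {"deltas": "-1 0 0 -7.5 0;-1 0 40 -7.5 0;-1 0 75 -7.5 0;-1 0 86 -7.5 0;-1 0 88 -7.5 0"}}

```text
time_s: 30.9
ee_pos: [0.6478, -0.0158, 0.1112]
tool_rot: [0.261, -3.128, -0.001]
contact_force: [0.1, 0.4, -0.0]
gripper_width: 0.157
```

>>> {"api": "servo_tool", "payload": {"deltas": "0 4 0 0 0;0 7 1 0 0;0 10 -2 0 0;0 13 -6 0 0;0 16 -10 0 0;0 19 -14 0 0;0 22 -17.5 0 0;0 24 -20.5 0 0;0 25 -22 0 0;0 25 -22 0 0"}}

```text
time_s: 31.9
ee_pos: [0.6444, 0.0089, 0.1344]
tool_rot: [0.266, -3.13, 0.0]
contact_force: [0.9, -2.9, -0.5]
gripper_width: 0.154
```

```bash
python3 -c "
from h import *
s=get_state();print(inch(s['ee_pos']),s['ee_pos'][2],np.round(s['contact_force'],1),np.round(s['wrist_torque'],2));go(*s['ee_pos'],10.1);snap('scene','s27.png',(280,150,400,290),5)"
```

```text
[ 0.04287525 -0.20329676] 0.134439188339199 [ 0.9 -2.9 -0.5] [-0.99 -0.16  0.09]
delta [0. 0. 0.] turn -0.4 curyaw -170.3 t 31.9 pos [0.6444 0.0089 0.1344] F [ 0.9 -2.9 -0.5] g 0.154
```

View pics/s27.png

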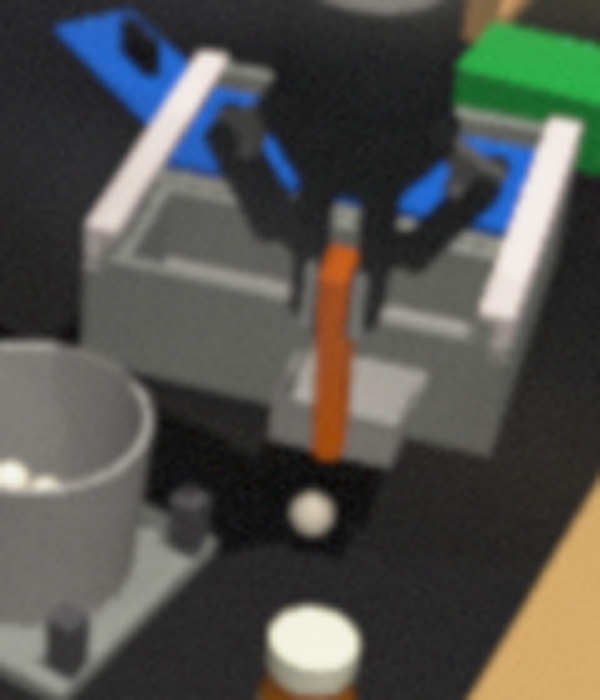

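>>> {"api": "servo_tool", "payload": {"deltas": "0 -5 0 -0.4 0;0 -50 0 -0.4 0;0 -95 0 -0.4 0;0 -110 0 -0.4 0;0 -110 15 -0.4 0;0 -110 30 -0.4 0;0 -110 37 -0.4 0;0 -110 39 -0.4 0;0 -110 39 -0.4 0"}}

```text
time_s: 32.85
ee_pos: [0.663, -0.0993, 0.0953]
tool_rot: [0.277, -3.129, -0.001]
contact_force: [0.6, 0.2, -2.0]
gripper_width: 0.157
```

```bash
python3 -c "
from h import *
s=get_state();print(inch(s['ee_pos']),s['ee_pos'][2],np.round(s['contact_force'],1),np.round(s['wrist_torque'],2));snap('scene','s28.png',(280,150,400,290),5);snap('top','t28.png',(205,110,325,210),6)"
```

```text
[ 0.04223564 -0.31306417] 0.09533535978924718 [ 0.6  0.2 -2. ] [-0.08  0.01 -0.  ]
```

View pics/s28.png

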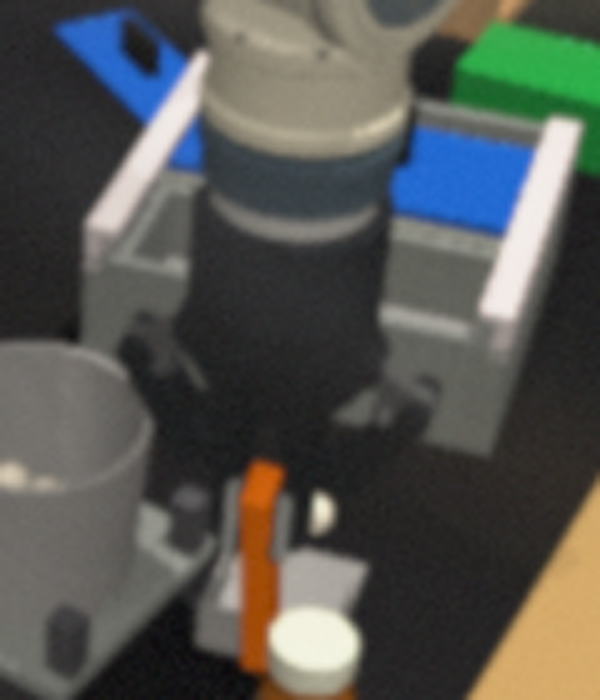

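>>> {"api": "servo_tool", "payload": {"deltas": "0 0 1.5 0 0;0 0 3 0 0;0 0 4 0 0;0 0 4.5 0 0;0 0 4.5 0 0"}}

```text
time_s: 33.45
ee_pos: [0.6634, -0.1, 0.0919]
tool_rot: [-0.276, 3.128, -0.001]
contact_force: [-0.3, -2.2, 5.6]
gripper_width: 0.153
```

```bash
python3 -c "
from h import *
s=get_state();print(inch(s['ee_pos']),s['ee_pos'][2],np.round(s['contact_force'],1),np.round(s['wrist_torque'],2))"
```

```text
[ 0.04256702 -0.31378964] 0.09192066454195273 [-0.3 -2.2  5.6] [0.22 0.38 0.14]
```

>>> {"api": "servo_tool", "payload": {"deltas": "0 5 0.4 0 0;0 15 0.4 0 0;0 26 0.4 0 0;0 37 0.4 0 0;0 48 0.4 0 0;0 58 0.4 0 0;0 68 0.4 0 0;0 77 0.4 0 0;0 85 0.4 0 0;0 91 0.4 0 0;0 95 0.4 0 0;0 97 0.4 0 0"}}

```text
time_s: 34.65
ee_pos: [0.6473, -0.0046, 0.0922]
tool_rot: [-0.275, 3.126, -0.003]
contact_force: [2.1, -4.3, 8.1]
gripper_width: 0.152
```

```bash
python3 -c "
from h import *
s=get_state();print(inch(s['ee_pos']),s['ee_pos'][2],np.round(s['contact_force'],1),np.round(s['wrist_torque'],2));snap('scene','s29.png',(280,150,400,290),5)"
```

```text
[ 0.04338153 -0.21706718] 0.09219722708761643 [ 2.1 -4.3  8.1] [-0.51 -0.07  0.  ]
```

View pics/s29.png

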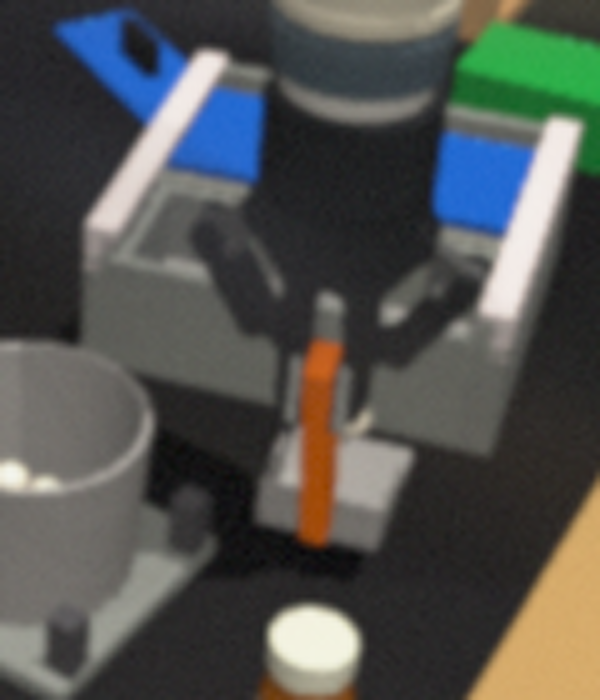

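>>> {"api": "servo_tool", "payload": {"deltas": "0 2 0 0 0;0 4 0 0 0;0 6 0 0 0;0 8 0 0 0;0 10 0 0 0;0 11 0 0 0;0 11 0 0 0"}}

```text
time_s: 35.4
ee_pos: [0.6454, 0.006, 0.0921]
tool_rot: [-0.275, 3.126, -0.002]
contact_force: [1.6, -3.2, 7.5]
gripper_width: 0.151
```

```bash
python3 -c "
from h import *
s=get_state();print(inch(s['ee_pos']),s['ee_pos'][2],np.round(s['contact_force'],1),np.round(s['wrist_torque'],2));snap('scene','s30.png',(310,190,390,270),8)"
```

```text
[ 0.04341088 -0.20627139] 0.09212832397761696 [ 1.6 -3.2  7.5] [-0.33 -0.18 -0.05]
```

View pics/s30.png

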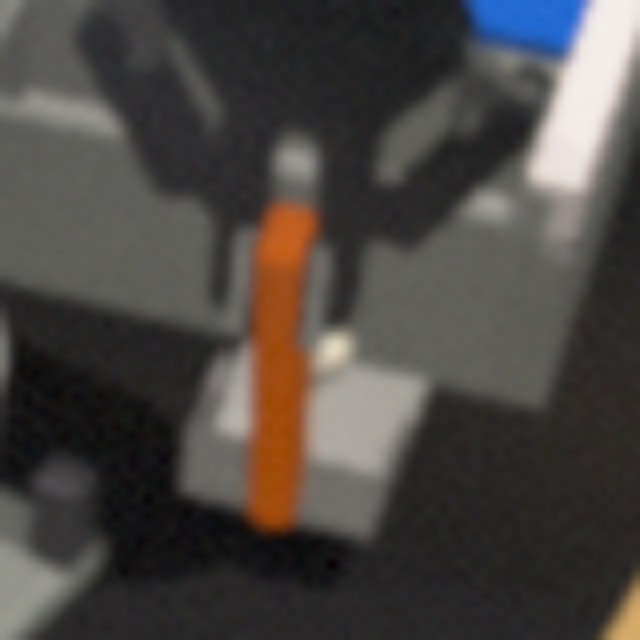

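>>> {"api": "servo_tool", "payload": {"deltas": "0 1 0 0 0;0 2 0 0 0;0 2 0 0 0"}}

```text
time_s: 35.75
ee_pos: [0.6451, 0.0079, 0.0922]
tool_rot: [-0.275, 3.126, -0.002]
contact_force: [1.3, -3.1, 8.0]
gripper_width: 0.154
```

```bash
python3 -c "
from h import *
s=get_state();print(inch(s['ee_pos']),s['ee_pos'][2],np.round(s['contact_force'],1),np.round(s['wrist_torque'],2));snap('scene','s31.png',(310,190,390,270),8)"
```

```text
[ 0.04344226 -0.20436521] 0.0921565601885774 [ 1.3 -3.1  8. ] [-0.3  -0.17 -0.05]
```

View pics/s31.png

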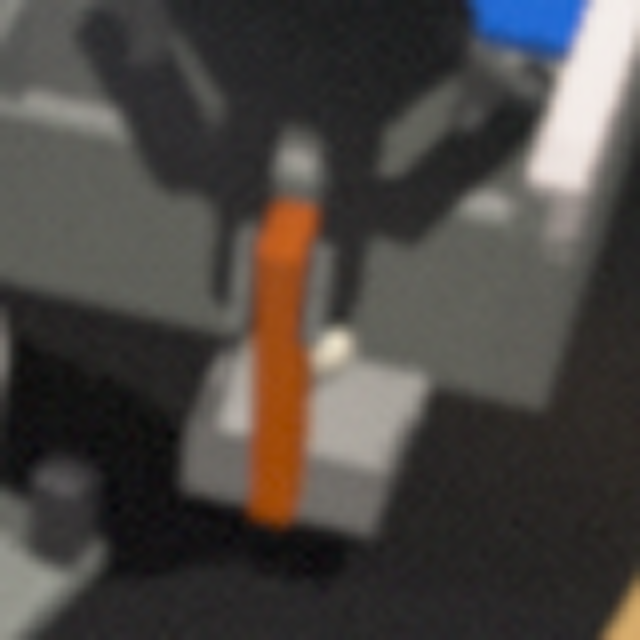

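>>> {"api": "servo_tool", "payload": {"deltas": "0 1 0 0 0;0 2 0 0 0;0 3 0 0 0;0 4 0 0 0;0 4 0 0 0"}}

```text
time_s: 36.3
ee_pos: [0.645, 0.0093, 0.0933]
tool_rot: [-0.272, 3.124, -0.011]
contact_force: [0.6, -15.6, 14.3]
gripper_width: 0.155
```

```bash
python3 -c "
from h import *
s=get_state();print(inch(s['ee_pos']),s['ee_pos'][2],np.round(s['contact_force'],1),np.round(s['wrist_torque'],2));snap('scene','s32.png',(310,190,390,270),8)"
```

```text
[ 0.04357692 -0.2030274 ] 0.09328974905746176 [  0.6 -15.6  14.3] [-3.    0.13  0.1 ]
```

View pics/s32.png

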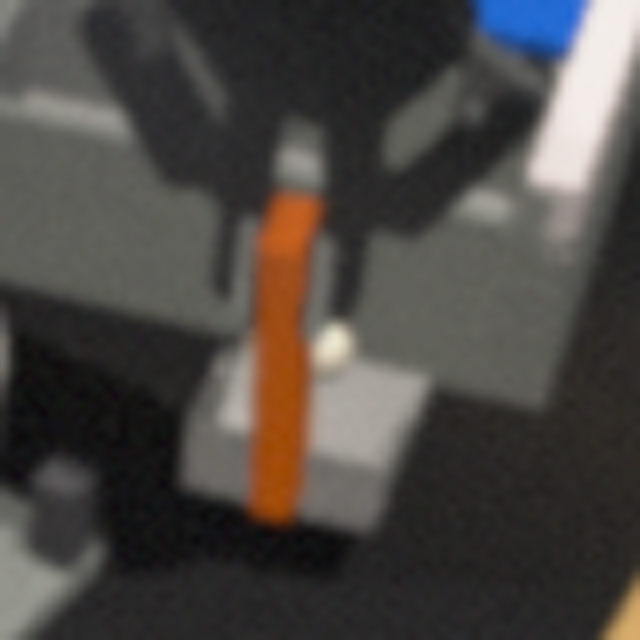

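>>> {"api": "servo_tool", "payload": {"deltas": "0 -3 1 0 0;0 -6 2 0 0;0 -8 3.5 0 0;0 -8 3.5 0 0"}}

```text
time_s: 36.75
ee_pos: [0.6461, 0.004, 0.0903]
tool_rot: [-0.275, 3.124, -0.002]
contact_force: [-2.6, -1.7, 20.0]
gripper_width: 0.155
```

```bash
python3 -c "
from h import *
s=get_state();print(inch(s['ee_pos']),s['ee_pos'][2],np.round(s['contact_force'],1),np.round(s['wrist_torque'],2));snap('scene','s33.png',(310,190,390,270),8)"
```

```text
[ 0.04373984 -0.20840671] 0.09031069934771074 [-2.6 -1.7 20. ] [-0.17  0.73  0.08]
```

View pics/s33.png

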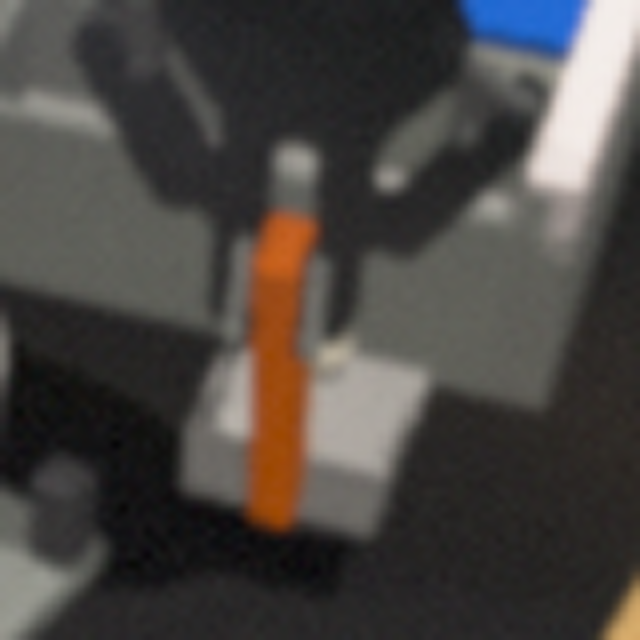

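>>> {"api": "servo_tool", "payload": {"deltas": "0 -2 1 0 0;0 -4 2 0 0;0 -6 3 0 0;0 -8 3.7 0 0;0 -8 3.7 0 0"}}

```text
time_s: 37.3
ee_pos: [0.6476, -0.0043, 0.0869]
tool_rot: [-0.275, 3.123, -0.004]
contact_force: [-3.2, -3.5, 21.5]
gripper_width: 0.157
```

```bash
python3 -c "
from h import *
s=get_state();print(inch(s['ee_pos']),s['ee_pos'][2],np.round(s['contact_force'],1),np.round(s['wrist_torque'],2));snap('scene','s34.png',(310,190,390,270),8)"
```

```text
[ 0.0437499  -0.21678581] 0.08688205032890195 [-3.2 -3.5 21.5] [-0.36  0.86  0.04]
```

View pics/s34.png

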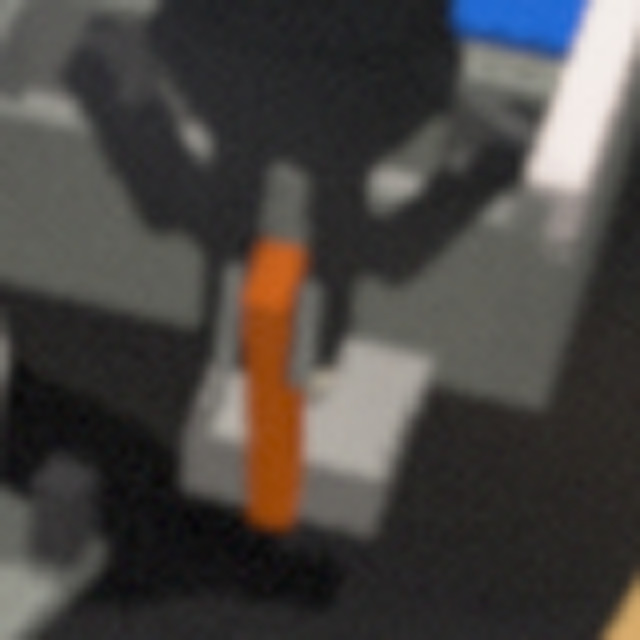

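>>> {"api": "servo_tool", "payload": {"deltas": "0 -2 1 0 0;0 -4 2 0 0;0 -6 2.8 0 0;0 -7 3.3 0 0;0 -7 3.3 0 0"}}

```text
time_s: 37.85
ee_pos: [0.6488, -0.0112, 0.0834]
tool_rot: [-0.275, 3.124, -0.004]
contact_force: [-2.2, -4.0, 20.3]
gripper_width: 0.157
```

```bash
python3 -c "
from h import *
s=get_state();print(inch(s['ee_pos']),s['ee_pos'][2],np.round(s['contact_force'],1),np.round(s['wrist_torque'],2));snap('scene','s35.png',(310,190,390,270),8)"
```

```text
[ 0.04369632 -0.22387755] 0.0834295057038124 [-2.2 -4.  20.3] [-0.51  0.86  0.11]
```

View pics/s35.png

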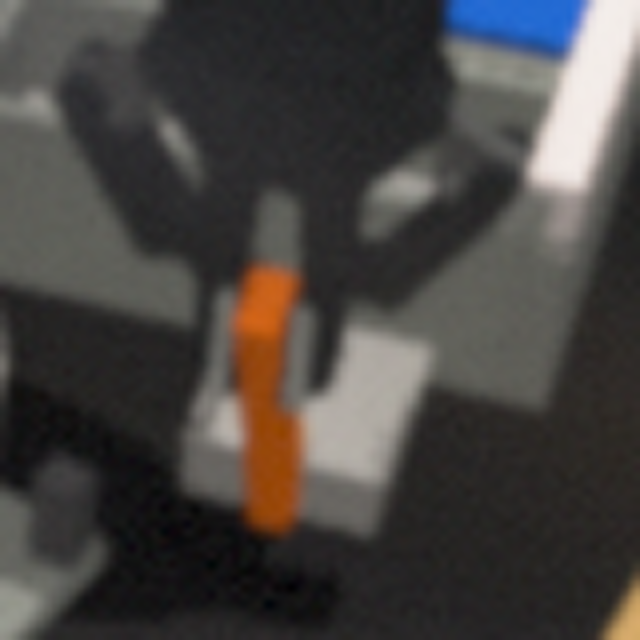

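>>> {"api": "servo_tool", "payload": {"deltas": "0 0 -5 0 0;0 0 -20 0 0;0 0 -45 0 0;0 0 -75 0 0;0 0 -105 0 0;0 0 -117 0 0;0 0 -120 0 0"}}

```text
time_s: 38.6
ee_pos: [0.6475, -0.0101, 0.2009]
tool_rot: [-0.276, 3.128, -0.001]
contact_force: [0.1, 0.3, -1.9]
gripper_width: 0.154
```

```bash
python3 -c "
from h import *
snap('scene','s36.png',(280,120,400,270),5);snap('top','t36.png',(205,110,325,210),6)
go(.5704,-.2665,.2,10.1)"
```

```text
delta [ 120.2 -239.2   -1. ] turn -0.01 curyaw -169.91 t 38.7 pos [ 0.6468 -0.01    0.1989] F [ 0.7  0.  -2. ] g 0.154
```

View pics/s36.png

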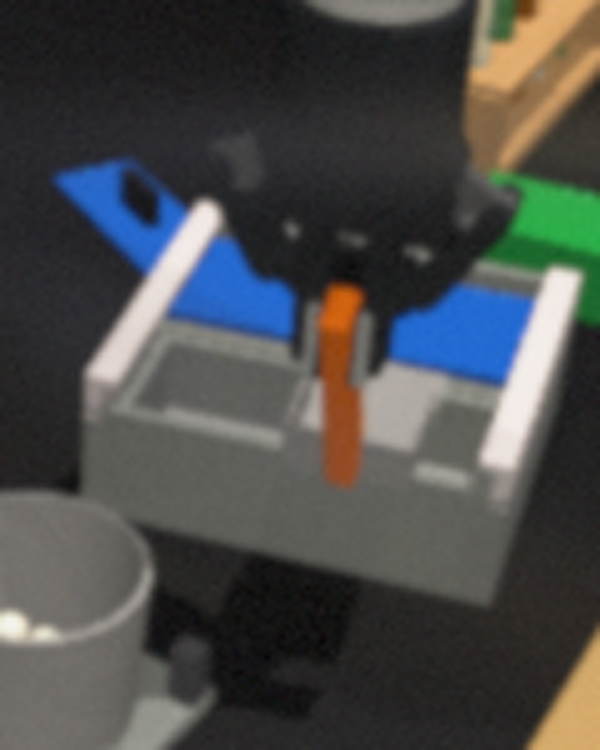

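View pics/t36.png

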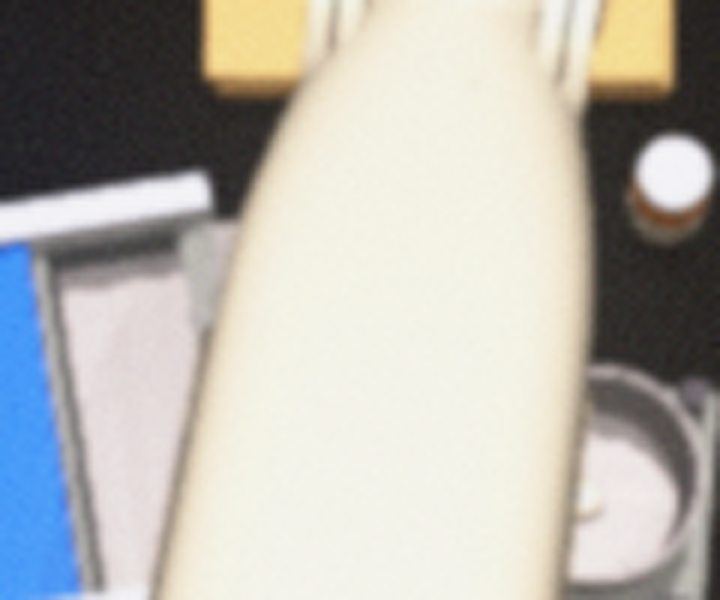

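>>> {"api": "servo_tool", "payload": {"deltas": "2 -4.5 0 0 0;6.5 -13 0 0 0;13 -27 0 0 0;22 -45 0 0 0;33 -67 0 0 0;46 -92 0 0 0;60 -119 0 0 0;73 -146 0 0 0;86 -172 0 0 0;98 -196 0 0 0;108 -215 0 0 0;116 -231 0 0 0"}}

```text
time_s: 39.9
ee_pos: [0.572, -0.2601, 0.1995]
tool_rot: [0.274, -3.129, -0.0]
contact_force: [0.0, 0.4, -1.7]
gripper_width: 0.159
```

```bash
python3 -c "
from h import *
go(.5704,-.2665,.187,10.1)"
```

```text
delta [ 2.7 -6.  12.5] turn -0.1 curyaw -170.0 t 39.9 pos [ 0.572  -0.2601  0.1995] F [ 0.   0.4 -1.7] g 0.159
```

>>> {"api": "servo_tool", "payload": {"deltas": "2 -3 2 0 0;3 -6 8 0 0;3 -6 11 0 0;3 -6 11 0 0"}}

```text
time_s: 40.3
ee_pos: [0.5713, -0.2634, 0.1881]
tool_rot: [0.277, -3.128, -0.002]
contact_force: [0.1, 0.1, -1.9]
gripper_width: 0.157
```

```bash
python3 -c "
from h import *
go(.5704,-.2665,.187,10.1)
snap('top','t37.png',(265,110,385,210),6);snap('scene','s37.png',(190,130,370,290),4)"
```

```text
delta [ 1.5 -2.9  1.1] turn 0.04 curyaw -169.86 t 40.3 pos [ 0.5713 -0.2634  0.1881] F [ 0.1  0.1 -1.9] g 0.157
```

View pics/t37.png

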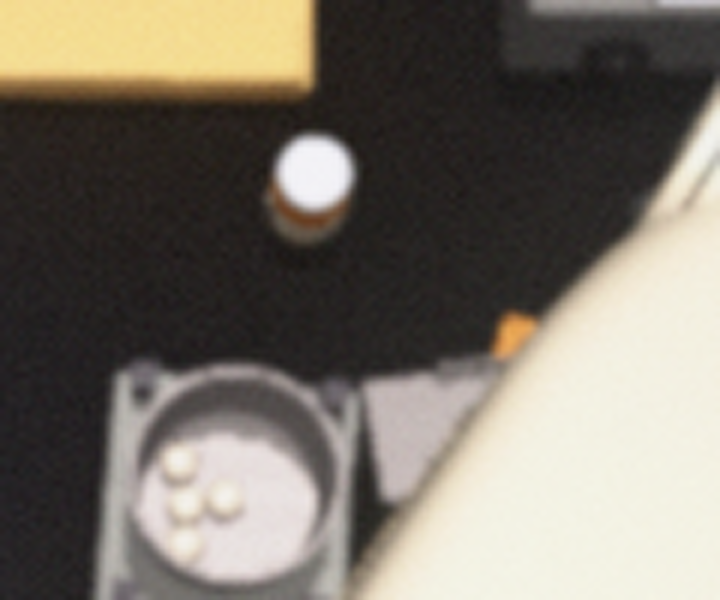

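View pics/s37.png

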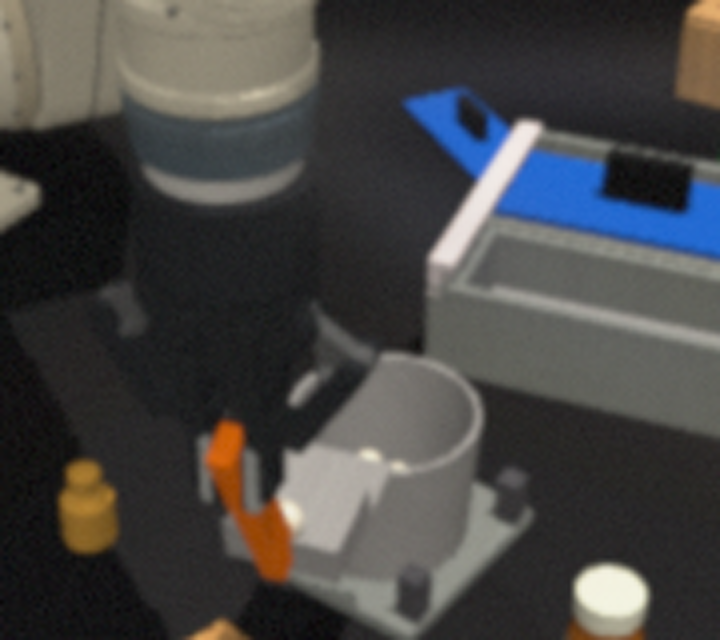

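```bash
python3 -c "
from h import *
P=lambda X,Y,z: px2w('top',265+(X+.5)/6-.5,110+(Y+.5)/6-.5,z)
a=P(366,382,.116);b=P(385,500,.116);print(a,b)
m=(a+b)/2;h=np.array([-.1754,.9845]);J=np.array([.5366,-.077]);d=J-m[:2];print('fwd to jar ctr',d@h,'lateral (toolx)',d@np.array([-h[1],h[0]]) )
s=get_state();print('lip dist',(m[:2]-s['ee_pos'][:2])@h)"
```

```text
[ 0.57957699 -0.13979458  0.116     ] [ 0.52042164 -0.14872072  0.116     ]
fwd to jar ctr 0.06856539449830731 lateral (toolx) 0.001394632676804466
lip dist 0.12111761338409725
```

>>> {"api": "servo_tool", "payload": {"deltas": "1 8 0 0 0;1 33 0 0 0;1 70 0 0 0;1 109 0 0 0;1 59 0 0 0;1 9 0 0 0;1 -15 0 0 0;1 -20 0 0 0;1 -20 0 0 0"}}

```text
time_s: 41.3
ee_pos: [0.5738, -0.284, 0.1886]
tool_rot: [0.275, -3.129, -0.001]
contact_force: [0.8, -0.1, -1.9]
gripper_width: 0.152
```

```bash
python3 -c "
from h import *
go(.5704,-.2665,.187,10.1)
snap('top','t38.png',(265,110,385,210),6);snap('scene','s38.png',(190,130,370,290),4)"
```

```text
delta [ 0.3 17.8  1.6] turn -0.05 curyaw -169.95 t 41.3 pos [ 0.5738 -0.284   0.1886] F [ 0.8 -0.1 -1.9] g 0.152
```

View pics/t38.png

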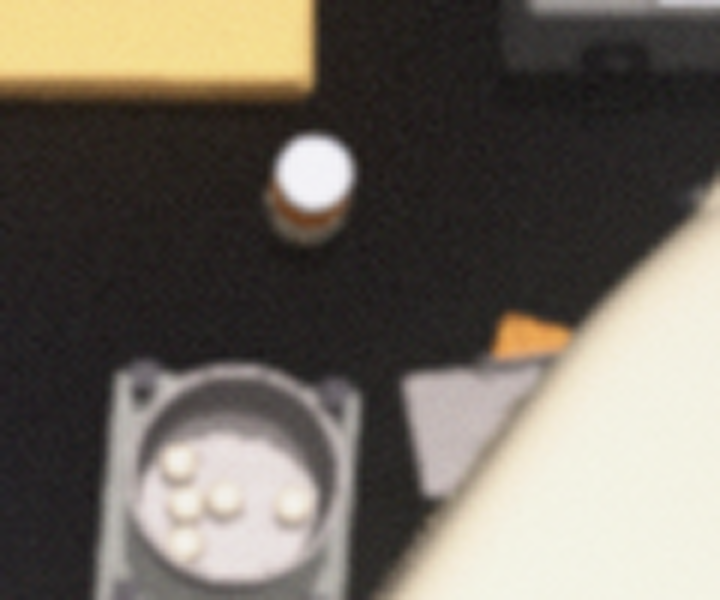

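View pics/s38.png

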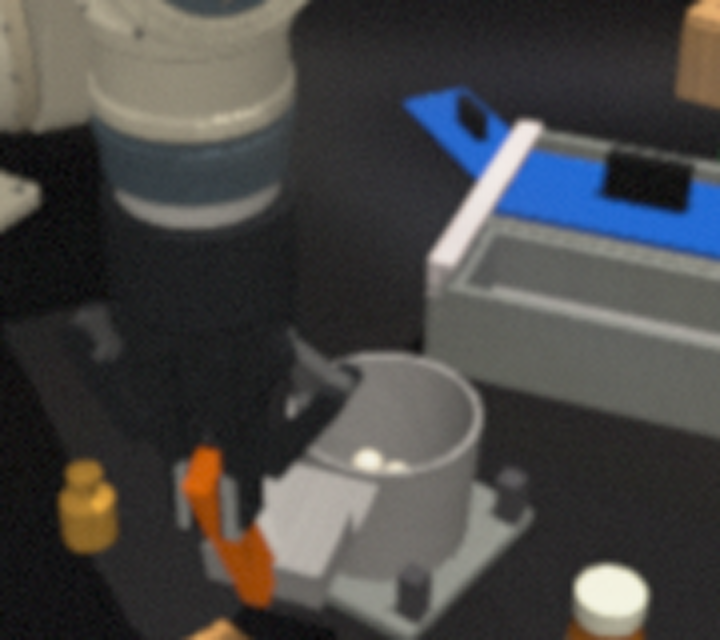

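```bash
python3 -c "
from h import *
go(.478,-.2336,.2,70)"
```

```text
delta [ 85.6  65.4 -10.9] turn -59.87 curyaw -169.87 t 41.4 pos [ 0.5738 -0.2829  0.1891] F [ 0.6  0.2 -2.1] g 0.155
```

>>> {"api": "servo_tool", "payload": {"deltas": "20 15 -11 8 0;40 30 -11 17 0;60 50 -11 25 0;85 65 -11 34 0;85 65 -11 42 0;85 65 -11 51 0;85 65 -11 59 0;85 65 -11 68 0;85 65 -11 76 0;85 65 -11 85 0;85 65 -11 93 0;85 65 -11 102 0"}}

```text
time_s: 42.6
ee_pos: [0.4786, -0.2335, 0.2003]
tool_rot: [2.255, 2.187, 0.0]
contact_force: [-0.5, -0.1, -1.2]
gripper_width: 0.153
```

```bash
python3 -c "
from h import *
go(.478,-.2336,.095,70)"
```

```text
delta [ -0.2  -0.7 105.3] turn 18.23 curyaw 88.23 t 42.6 pos [ 0.4786 -0.2335  0.2003] F [-0.5 -0.1 -1.2] g 0.153
```

>>> {"api": "servo_tool", "payload": {"deltas": "0 0 0 8 0;0 0 20 16 0;0 0 50 18 0;0 0 80 18 0;0 0 98 18 0;0 0 102 18 0;0 0 102 18 0"}}

```text
time_s: 43.3
ee_pos: [0.4787, -0.234, 0.0981]
tool_rot: [-2.564, -1.814, 0.0]
contact_force: [0.6, -0.1, -1.8]
gripper_width: 0.152
```

```bash
python3 -c "
from h import *
go(.478,-.2336,.087,70)
snap('top','t39.png',(270,120,420,250),5);snap('scene','s39.png',(190,205,370,360),4)"
```

```text
delta [ 0.2 -0.8 11.1] turn 0.55 curyaw 70.55 t 43.3 pos [ 0.4787 -0.234   0.0981] F [ 0.6 -0.1 -1.8] g 0.152
```

View pics/t39.png

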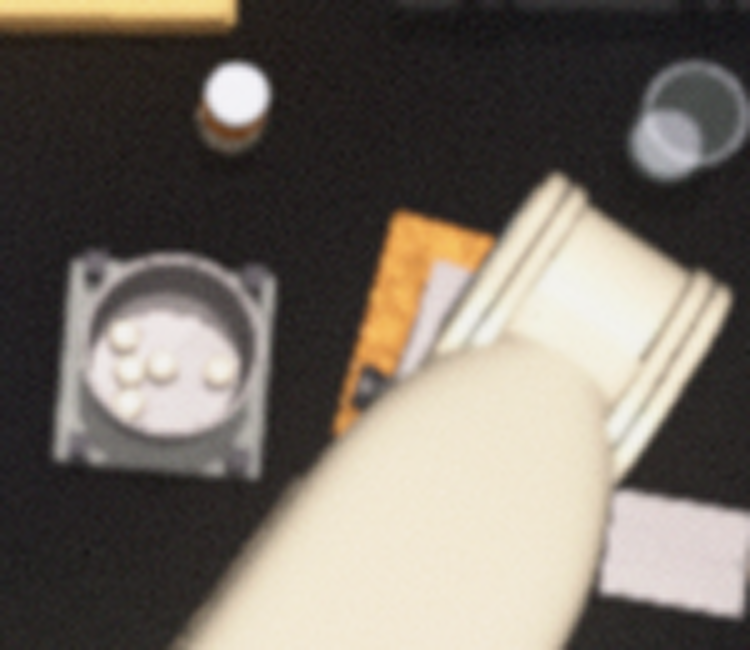

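View pics/s39.png

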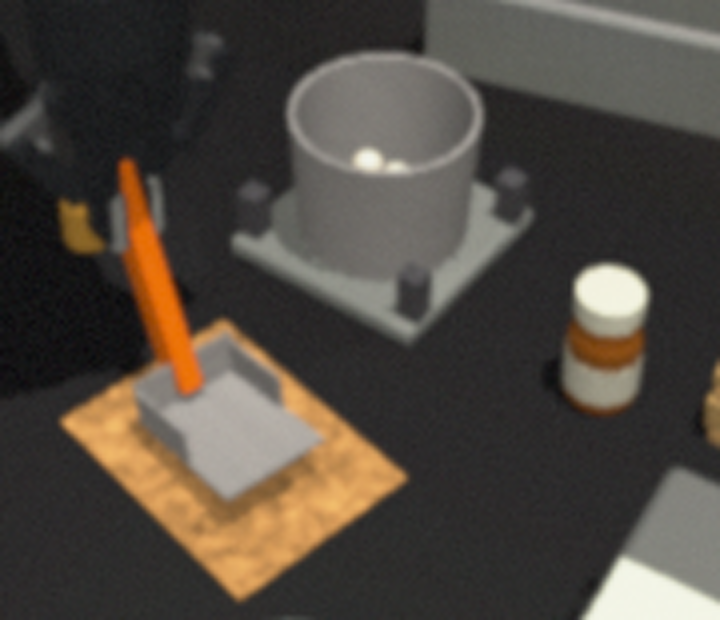

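>>> {"api": "servo_tool", "payload": {"deltas": "0 0 6 0 0;0 0 9 0 0;0 0 11 0 0;0 0 11.5 0 0;0 0 11.5 0 0"}}

```text
time_s: 43.9
ee_pos: [0.4788, -0.235, 0.0866]
tool_rot: [2.566, 1.813, 0.0]
contact_force: [-0.2, 0.9, 1.3]
gripper_width: 0.152
```

>>> {"api": "servo_tool", "payload": {"deltas": "0 0 0 0 0.19;0 0 0 0 0.22;0 0 0 0 0.25;0 0 0 0 0.3;0 0 0 0 0.3;0 0 0 0 0.3"}}

```text
time_s: 44.5
ee_pos: [0.4789, -0.235, 0.0864]
tool_rot: [2.566, 1.813, 0.0]
contact_force: [-0.0, 0.2, 0.0]
gripper_width: 0.303
```

```bash
python3 -c "
from h import *
s=get_state();print(s['contact_force'])
snap('scene','s40.png',(190,205,370,360),4)"
```

```text
[-0.03870236  0.19109611  0.01702127]
```

View pics/s40.png

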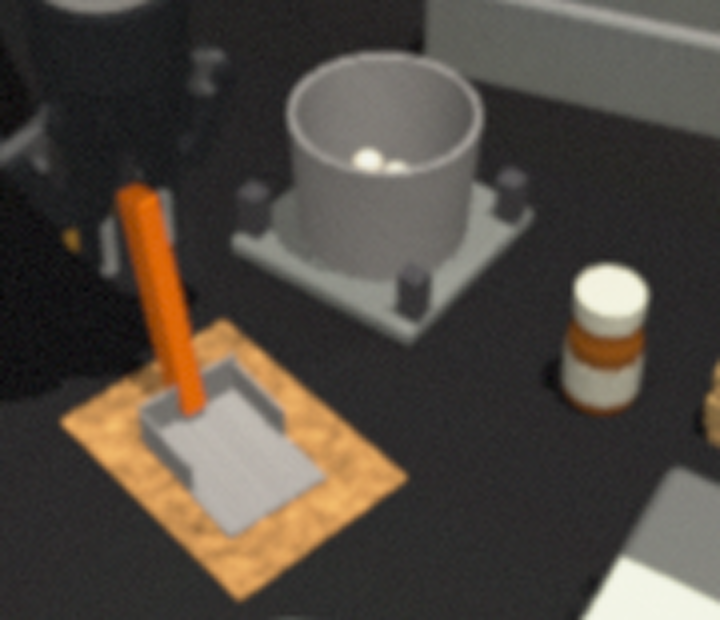

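Scoop stands flat on the mat. Open fully, retreat upward.

>>> {"api": "servo_tool", "payload": {"deltas": "0 0 0 0 0.7;0 0 0 0 1;0 0 0 0 1;0 0 -10 0 1;0 0 -50 0 1;0 0 -100 0 1;0 0 -140 0 1;0 -30 -140 0 1;0 -60 -140 0 1;0 -60 -140 0 1"}}

```text
time_s: 45.55
ee_pos: [0.4199, -0.2137, 0.2279]
tool_rot: [2.565, 1.812, 0.0]
contact_force: [0.5, -0.9, -0.9]
gripper_width: 1.0
```

```bash
python3 -c "
from h import *
snap('scene','s41.png');snap('top','t41.png')
s=get_state();print(s['ee_pos'],s['contact_force'])"
```

```text
[ 0.42219306 -0.21499858  0.22747867] [ 0.1373418  -0.10389932 -0.18065664]
```

View pics/s41.png

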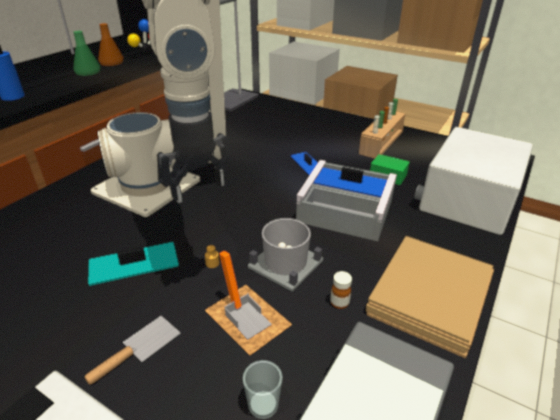

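View pics/t41.png

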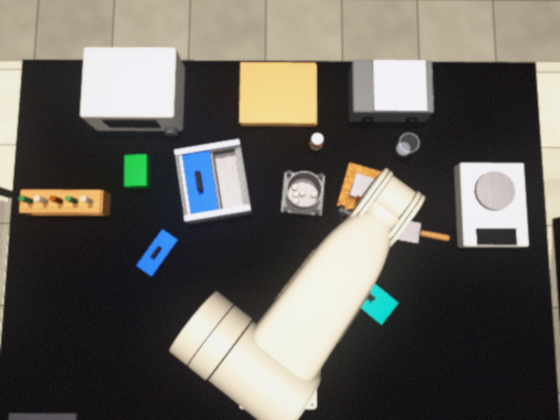

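```bash
python3 -c "
from h import *
crop('full_t41.png','t41c.png',(170,130,400,225),3.4)
print(job_done())"
```

```text
the job is handed in; nothing more can be done
None
```

View pics/t41c.png

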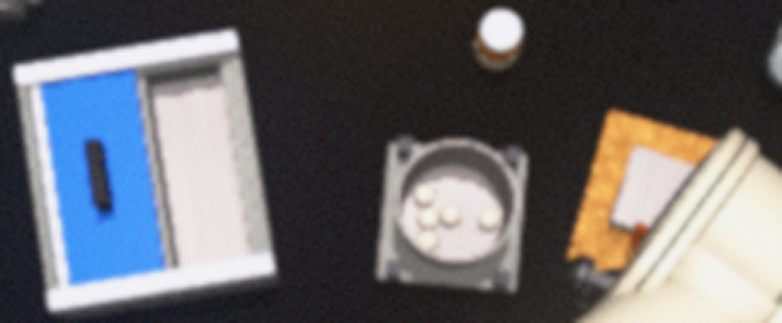

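The job is done and handed in at about 46 s. The last pictures show the hatch on the deck with the bay fully uncovered and empty, all five balls in the jar, and the scoop standing flat on its mat. The gripper is open and clear of everything.

- **Balls:** I took all five out of the bay in one scoop. The tool can only point straight down, so I shook the balls into the jar with a quick forward-and-back stroke instead of tilting the scoop.
- **One miss:** that first shake put four balls in the jar. The fifth dropped onto the bench between the jar and the chest. I pushed it clear with the scoop, picked it up against the chest wall with the scoop and shook it in. The fingers never touched a ball.
- **Setting the scoop down:** it was still tilted about 9° when I released it on the mat, so it settled the last bit flat on its own.
- **Checks:** the forces I read after each move stayed under about 22 N. The other things on the bench look unmoved in the pictures. The floor height estimated from the balls (about 21 mm) and the height felt with the scoop (about 16 mm) disagreed by 5 mm; I went by the felt one.

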